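Clear the spilled bark, restock the jar shelf and bar it

ROBOT

A 6-joint arm with a two-finger parallel gripper is mounted at the origin on a cart in front of the work surface, level with it; the furniture and walls round the work are solid. World frame = base frame: x ahead of the robot, y to its left, z up, the work surface at z = 0. Lengths are in m, angles in degrees, forces in N, time in s.
With the tool pointing down it reaches from about 0.4 to 0.825 m from the base axis. Payload 7 kg.
Tool frame: the origin (TCP) lies midway between the tips of the shut fingers; the grasp point (between the pads) lies r.grip_depth behind it (r.grip_depth is the distance from the TCP to the grasp point, in m); z points along the fingers, y is the line along which they close (so a half turn about z gives the same grasp; the last joint's range is limited). The gripper opens to 88 mm and grips with 3 to 60 N. Pads are 19 mm wide; open, the fingers measure 130 mm over their backs; the gripper's body (78 mm by 193 mm) begins 47 mm behind the grasp point.
Start: joints at [81.366, 20.546, 0.682, 0, -70.136, -16.507], TCP at [0.287, 0.611, 0.197] pointing down, gripper open.
Joint ranges: [-176.03, 176.03], [-82.01, 121.73], [-58.28, 71.71], [-173.87, 95.51], [-174.79, -0.11], [-173.66, 173.66]. Speed limits (degrees/s): [136.94, 136.94, 172.46, 180, 180, 180].

INTERFACE

Orientations are given as [roll, pitch, yaw] about the fixed x, y, z axes, in that order (R = Rz(yaw) Ry(pitch) Rx(roll)).
In Python, from plant import r gives the robot as it stands.
- The arm moves only by the shell command python3 drive.py [OPENING] [FORCE], which reads ROWS from standard input. ROWS is a JSON list of rows, 1 to 12 of them, each an object with the fields x, y, z (the shift in m), ax, ay, az (a rotation vector in degrees); a field left out counts as zero; each row is the pose to reach, as a shift and turn from the pose commanded when the command began, along the tool's axes at that moment; what a row does not reach only later rows make up. A row lasts 1/12 s, in which the tool goes at most 0.0417 m and 7.16 degrees, less where a joint would pass 70% of its speed; a pose out of reach is approached as far as the arm can. OPENING is the finger opening in m, set as the command begins (- or left out keeps the last). The fingers move at their own pace and stop on an object; FORCE is the grip in N (left out, the last holds). Time passes only in rows, so rows that do not move let the fingers close. It prints the time, the measured TCP pose, the force, the opening and the grip force at its end. Input that does not fit is refused with a message, and nothing moves.
- r.get_state(): the state, without advancing time (a new reading comes with each control period).
- r.capture(name): name is "side" or "top" or "wrist"; returns a dict with "frame" (480x640x3 uint8, red, green, blue), "z_map" (480x640 float32, m along the optical axis (not along the pixel's ray), 0 where there is no reading), "fx", "fy", "cx", "cy" (pixels), "cam_to_world" (4x4, takes a point from camera to world coordinates). Camera axes: x right, y down, z forward; pixel columns grow to the right and rows downward; lengths in m; the calibration is good to about 2 mm. The wrist camera is an equidistant fisheye: a pixel r from the principal point sees the ray r / f radians off the axis. A picture is of the moment at which its call begins.
- r.close_job(): hands the job in; it is judged then, once.
The state is a dict: "time_s": time; "joints": joint angles; "qd": joint speeds; "joint_torque": joint torques, N m; "tcp_pos": TCP position; "eef_rot": TCP orientation; "contact_force": force on the tool from outside, world axes, zero at the start; "moment": the same for the moment, N m; "gripper_width": finger opening in m; "gripper_force": force on a finger pad.
Only numpy, scipy, OpenCV 4.12 (cv2) and the standard library are available. Lean on these libraries where they do the work, as an engineer would, in place of code of your own. Each camera call takes 0.05 s, during which the arm holds its last target. There are 200 camera calls.

TASK

Bark has spilled on the jar shelf: lift the retaining bar out of its saddles and lay it on the worktop, then push every shard off the shelf's open front edge into the crumb tray with the scraper block, never touching bark with the gripper itself. Then stand all the loose jars from beside the shelf upright on the shelf board and, last, lay the bar back across both saddles, fully home; leave the scraper on the worktop beside the shelf, not in the tray. Leave the small tin and the matchbox where they are.

Things in the scene. Friction and masses are not known exactly. Their poses are not given: they have to be found in the camera images.
- shelf: Low wooden jar shelf, fixed to the worktop. Origin on the worktop under the middle of its board; x points to its back (away from the robot), y to its left, z up. Back board (8 mm, behind x = +75) and side cheeks (16 mm thick, y 120 to 136) stand 22 and 30 mm above the board; at each cheek's front (x -75 to -37) a post carries a steel saddle, prongs up to 118 mm above the worktop.
- shelf_top (a point): Point on the flat upper face of the shelf board, 50 mm above the worktop, over the shelf's origin; axes as the shelf's. The board runs from x = -85 mm (open front edge, no lip) to x = +75 mm (back board) and is 240 mm wide between the cheeks (y -120 to +120). Wall cupboards hang above the back of the worktop, from 0.5 m up, their fronts at world x = 0.63 m.
- saddle_left (a point): Middle of the floor of the left saddle, 93 mm above the worktop, at x = -56, y = +128 mm of the shelf. The saddle is a slot open at the top: 18 mm wide in x, flared to about 30 mm at the mouth 118 mm above the worktop, 16 mm thick in y.
- saddle_right (a point): The same for the right saddle, at y = -128 mm.
- tray_floor (a point): Middle of the inside floor (4 mm above the worktop) of the aluminium crumb tray, which is fixed under the shelf's open front edge; axes as the shelf's, 130 mm in front of the shelf's origin. Outside 104 mm (x) by 290 mm (y), 26 mm high, walls 4 mm; its rear wall lies just under the shelf's front edge.
- bar: Aluminium retaining bar, 14 x 14 mm in section, 302 mm long over its two black end caps (24 x 24 x 10 mm); 160 g. Origin at its middle, y along it. At the start it lies in place: across both saddles, origin 100 mm above the worktop, caps outside the cheeks with 5 mm of play lengthwise either way. On the worktop it rests on its caps, origin 12 mm up.
- scraper: Scraper block: beech grip on a black rubber sole, 110 mm long (y), 26 mm thick (x), 56 mm high (z), about 150 g. Origin in the middle of its underside. It stands upright on its sole on the worktop at the start.
- bark_0: Loose shard of brown cassia bark, 52 (x) x 24 (y) x 8 mm, 15 g, origin in the middle of its underside; lies flat on the shelf board at the start. Some of the six shards may be absent (4 to 6 are there).
- bark_1: Loose shard of brown cassia bark, 52 (x) x 24 (y) x 8 mm, 15 g, origin in the middle of its underside; lies flat on the shelf board at the start. Some of the six shards may be absent (4 to 6 are there).
- bark_2: Loose shard of brown cassia bark, 52 (x) x 24 (y) x 8 mm, 15 g, origin in the middle of its underside; lies flat on the shelf board at the start. Some of the six shards may be absent (4 to 6 are there).
- bark_3: Loose shard of brown cassia bark, 52 (x) x 24 (y) x 8 mm, 15 g, origin in the middle of its underside; lies flat on the shelf board at the start. Some of the six shards may be absent (4 to 6 are there).
- bark_4: Loose shard of brown cassia bark, 52 (x) x 24 (y) x 8 mm, 15 g, origin in the middle of its underside; lies flat on the shelf board at the start. Some of the six shards may be absent (4 to 6 are there).
- bark_5: Loose shard of brown cassia bark, 52 (x) x 24 (y) x 8 mm, 15 g, origin in the middle of its underside; lies flat on the shelf board at the start. Some of the six shards may be absent (4 to 6 are there).
- yellow_lid_jar: Closed jar of pale grain with a yellow lid, round, 53 mm across, 99 mm high; origin in the middle of its underside, z up. Stands on the worktop left of the shelf at the start. Some of the four jars may be absent (2 or 3 are there).
- red_lid_jar: Closed jar with a dark red lid and white label, round, 46 mm across, 99 mm high; origin in the middle of its underside, z up. Stands on the worktop left of the shelf at the start. Some of the four jars may be absent (2 or 3 are there).
- gold_lid_jar: Closed jar with a gold lid and dark brown label, round, 59 mm across, 87 mm high; origin in the middle of its underside, z up. Stands on the worktop left of the shelf at the start. Some of the four jars may be absent (2 or 3 are there).
- low_white_jar: Closed low jar with a white lid and yellow label, round, 65 mm across, 59 mm high; origin in the middle of its underside, z up. Stands on the worktop left of the shelf at the start. Some of the four jars may be absent (2 or 3 are there).
- small_tin: Small low tin with a grey lid and dark green band, 57 mm across, 39 mm high, on the worktop; origin in the middle of its underside. Not part of the job.
- matchbox: Red matchbox 37 x 56 x 16 mm on the worktop; origin in the middle of its underside. Not part of the job.

How it is judged:
By the outcome, as a careful person would: the job done as asked, in the order asked, and still so for the second after the job is handed in, with the robot touching nothing.
Of bark_0, bark_1, bark_2, bark_3, bark_4, bark_5 only 4 to 6 are there at a start; the rules pass over those that are not, and their reading is None.
Of yellow_lid_jar, red_lid_jar, gold_lid_jar, low_white_jar only 2 to 3 are there at a start; the rules pass over those that are not, and their reading is None.
At some moment in a run one of low_white_jar, bar may be knocked a few centimetres aside while the robot is not near it.
Once in a run the grip may slacken for a moment while it holds something.
It also fails if it takes over 208 s, if anything falls off the work surface, if the arm or the gripper's body presses on something with over 40 N, if the wrist force passes 120 N, or if a joint passes its speed limit or range.

## Working session

There is one attempt and no reset: what is moved stays moved. The work goes in short steps, Python scripts to look and compute and a shell command to move; the robot and the scene stay as the last step left them, time stands still between calls to the robot, and variables do not carry over. Pictures are saved under pics/ and viewed, at most 14 in all, crops included, and the job is handed in when it is done.

```bash
ls; mkdir -p pics; python3 - <<'E'
from plant import r
import cv2
print(r.get_state(), r.grip_depth)
for n in ("top","side"):
    c=r.capture(n); cv2.imwrite(f"pics/{n}0.png",c["frame"][:,:,::-1]); print(n,c["fx"],c["fy"],c["cx"],c["cy"],c["cam_to_world"].round(4).tolist())
E
```

```text
drive.py
pics
plant.py
  5 drive.py
  3 plant.py
  8 total
{'time_s': 0.0, 'joints': array([ 8.13668667e+01,  2.05916329e+01,  6.33237042e-01, -2.31628741e-02,
       -7.01367973e+01, -1.65077121e+01]), 'qd': array([ 0.04074263, -0.07927291,  0.06928055,  0.0710898 , -0.06001899,
        0.06934571]), 'joint_torque': array([ 1.64664812e-03, -5.82724357e+01,  2.93044013e+01,  6.99646980e+00,
        6.95226394e-03, -1.65991491e-04]), 'tcp_pos': array([0.28653845, 0.61054416, 0.19570687]), 'eef_rot': array([ 1.79902543e+02, -6.17468745e-03, -2.51487284e+01]), 'contact_force': array([ 1.16987356, -0.00673099, -0.04866829]), 'moment': array([ 0.0315897 ,  0.0036914 , -0.00255474]), 'gripper_force': 0.0, 'gripper_width': 0.08780546462607852} 0.0188
top 566.1218159982257 566.1218159982257 329.50833856561843 233.0487908202202 [[0.0087, -0.993, 0.1175, 0.2689], [-0.9997, -0.0061, 0.023, 0.0386], [-0.0221, -0.1177, -0.9928, 1.2288], [0.0, 0.0, 0.0, 1.0]]
side 531.8078302902491 531.8078302902491 316.15723409398015 242.1785406703402 [[0.9987, 0.0227, -0.0451, 0.4783], [0.0504, -0.4, 0.9151, -1.0363], [0.0028, -0.9162, -0.4006, 0.5729], [0.0, 0.0, 0.0, 1.0]]
```
View pics/top0.png

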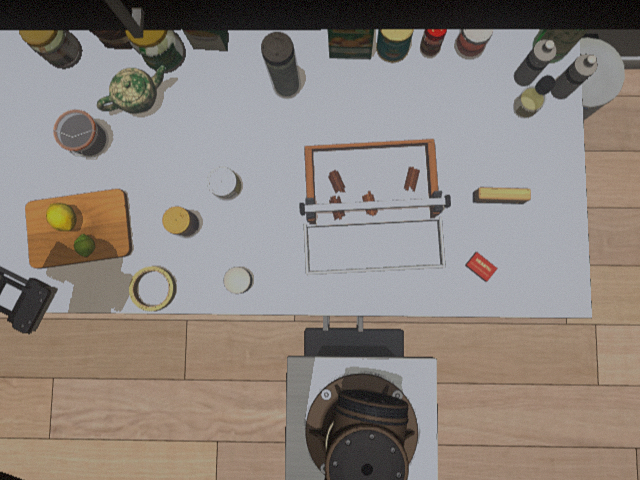

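View pics/side0.png

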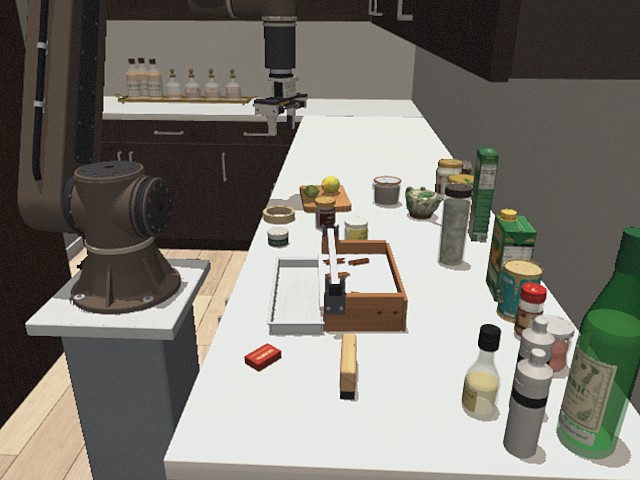

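The top view shows four shards at px (337,181), (412,179), (337,207) and (370,204). The gold jar is at (179,222), the low white jar at (224,182), the tin at (237,280), the scraper at (503,195) and the matchbox at (481,266). The bar runs from (303,209) to (447,201). The side view confirms that only the gold and low white jars are there.

```bash
cat > h.py <<'E'
from plant import r
import numpy as np, cv2
def cloud(c):
    v,u=np.mgrid[0:480,0:640]; z=c["z_map"]
    p=np.stack([(u-c["cx"])/c["fx"]*z,(v-c["cy"])/c["fy"]*z,z],-1)
    T=np.array(c["cam_to_world"]); return p@T[:3,:3].T+T[:3,3]
def ray(c,uv,h):
    T=np.array(c["cam_to_world"]); uv=np.atleast_2d(uv).astype(float)
    d=np.c_[(uv[:,0]-c["cx"])/c["fx"],(uv[:,1]-c["cy"])/c["fy"],np.ones(len(uv))]@T[:3,:3].T
    return (T[:3,3]+d*((h-T[2,3])/d[:,2])[:,None])[:,:2]
def box(m,u0,v0,u1,v1):
    k=np.zeros_like(m); k[v0:v1,u0:u1]=m[v0:v1,u0:u1]; return k
def rect(xy):
    (cx,cy),(a,b),t=cv2.minAreaRect((xy*1000).astype(np.float32)); return np.round([cx,cy,a,b,t],1)
def tool(goal,yaw=None):
    """shift in tool axes and yaw turn (rotvec z, deg) to bring the TCP to goal"""
    from scipy.spatial.transform import Rotation as R
    s=r.get_state(); q=R.from_euler('xyz',s['eef_rot'],degrees=True)
    out=q.inv().apply(np.array(goal)-s['tcp_pos']).round(4)
    rv=None
    if yaw is not None:
        rv=(q.inv()*R.from_euler('xyz',[180,0,yaw],degrees=True)).as_rotvec(degrees=True).round(2)
    print('shift',out,'turn',rv)
E
python3 - <<'E'
from h import *
c=r.capture("top"); f=c["frame"].astype(int); P=cloud(c); hsv=cv2.cvtColor(c["frame"],cv2.COLOR_RGB2HSV)
np.save('P0.npy',P)
def rep(n,m,h):
    v,u=np.nonzero(m); print(n,m.sum(),'z',np.percentile(P[v,u,2],[5,50,95]).round(3),'ray',rect(ray(c,np.c_[u,v],h)),'depth',rect(P[v,u,:2]))
sat=hsv[...,1]>110
z=P[...,2]
rep('shelf',box((z>.062)&(z<.09)&sat,290,130,455,225),.08)
tr=box((z>.018)&(z<.034),295,212,455,280); rep('tray',tr,.026)
rep('bar',box((z>.09)&(z<.13),290,185,460,225),.107)
rep('scr',box((z>.04),465,175,540,215),.056)
rep('gold',box((z>.07),155,200,205,245),.087)
rep('white',box((z>.045),200,160,245,205),.059)
rep('tin',box((z>.028),215,260,260,300),.039)
rep('match',box((z>.008)&sat,460,245,505,290),.016)
br=box((z<.068)&(f.sum(-1)<330)&sat,316,155,428,222).astype(np.uint8)
n,l,s,ce=cv2.connectedComponentsWithStats(br)
for i in range(1,n):
    if s[i,4]>15: rep('bark%d'%i,l==i,.058)
cv2.imwrite('pics/crop.png',cv2.resize(c["frame"][125:285,290:460,::-1],None,fx=4,fy=3.7,interpolation=2)[:600,:800])
print(r.get_state()['joints'].round(1))
E
```

```text
shelf 1046 z [0.07  0.079 0.084] ray [517.7 -19.7 155.7 269.5   3.2] depth [519.1 -19.9 158.5 269.7   3.3]
tray 867 z [0.023 0.029 0.033] ray [385.  -27.7 109.  296.2   3.4] depth [384.6 -27.7 108.7 296.1   3.4]
bar 1469 z [0.099 0.108 0.117] ray [459.1 -25.1  43.2 302.6   3.4] depth [459.3 -25.1  39.5 302.4   3.4]
scr 709 z [0.046 0.056 0.06 ] ray [ 488.  -282.5  137.7   59.4   77.1] depth [ 409.4 -144.    72.8  455.1   28.5]
gold 664 z [0.081 0.086 0.091] ray [431.1 369.5  71.7  94.4   1.8] depth [367.7 218.5 406.5  57.7  69.3]
white 716 z [0.054 0.059 0.063] ray [514.3 291.7  82.   64.   66.6] depth [393.6 188.9 385.5  62.7  41.1]
tin 583 z [0.035 0.039 0.043] ray [302.7 261.8  66.9  79.5  14.5] depth [303.5 162.9 252.1  55.1  86.8]
match 400 z [0.013 0.017 0.021] ray [ 343.  -256.8   54.9   36.1   50.8] depth [ 323.  -122.    60.3  333.6    8.4]
bark1 87 z [0.052 0.058 0.062] ray [ 524.5 -105.6   18.8   43.1   75.8] depth [ 524.8 -106.2   18.9   42.8   75.7]
bark15 49 z [0.053 0.058 0.061] ray [484.8 -12.5  18.5  17.3  13.8] depth [485.  -12.9  18.1  17.3  14. ]
bark19 30 z [0.053 0.058 0.061] ray [452.9 -20.8  17.1   8.   71.6] depth [452.6 -20.6  17.1   8.7  77.8]
[ 81.4  20.6   0.6  -0.  -70.1 -16.5]
```

View pics/crop.png

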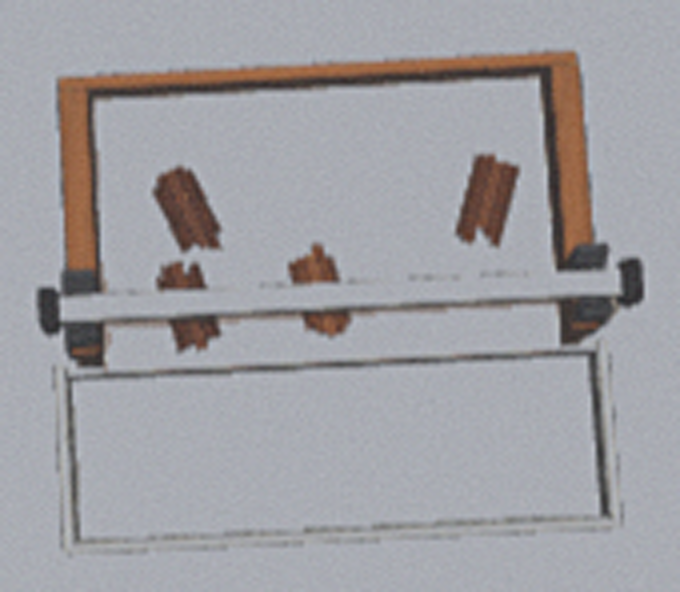

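The crop shows four shards, all well forward of the back board, and the bar seated in both saddles. The shelf origin is about (0.515, -0.020) with a yaw of 3.35°.

```bash
cat >> h.py <<'E'
def blob(P,c,m,h,n=''):
    m=cv2.morphologyEx(m.astype(np.uint8),cv2.MORPH_OPEN,np.ones((3,3)))
    k,l,s,_=cv2.connectedComponentsWithStats(m)
    if k<2: print(n,'none'); return
    i=1+np.argmax(s[1:,4]); v,u=np.nonzero(l==i); print(n,s[i,4],rect(ray(c,np.c_[u,v],h)))
E
python3 - <<'E'
from h import *
c=r.capture("top"); P=cloud(c); z=cv2.medianBlur(P[...,2].astype(np.float32),5)
blob(P,c,box((z>.035),465,175,540,215),.056,'scr')
blob(P,c,box((z>.07),155,200,205,245),.087,'gold')
blob(P,c,box((z>.045),200,160,245,205),.059,'white')
blob(P,c,box((z>.025),215,260,260,300),.039,'tin')
blob(P,c,box((z>.008),460,245,505,290),.016,'match')
tool([.459,-.025,.196],-86.65)
E
```

```text
scr 722 [ 4.911e+02 -2.960e+02  2.760e+01  1.125e+02  2.000e-01]
gold 651 [4.281e+02 3.799e+02 5.590e+01 5.830e+01 4.000e-01]
white 705 [514.7 294.9  62.9  61.1  45.8]
tin 579 [309.1 260.   54.8  54.9   1.5]
match 474 [ 342.3 -256.7   56.8   38.8   50.8]
shift [0.4261 0.5023 0.0007] turn [ 5.00e-02 -4.00e-02  6.15e+01]
```

```bash
echo '[{"x":0.03, "y":0.035, "az":5}, {"x":0.06, "y":0.07, "az":10}, {"x":0.09, "y":0.106, "az":15}, {"x":0.12, "y":0.141, "az":20}, {"x":0.15, "y":0.177, "az":25}, {"x":0.18, "y":0.212, "az":30}, {"x":0.21, "y":0.247, "az":35}, {"x":0.24, "y":0.283, "az":40}, {"x":0.27, "y":0.318, "az":45}, {"x":0.3, "y":0.354, "az":50}, {"x":0.33, "y":0.389, "az":55}, {"x":0.36, "y":0.424, "az":61.5}]' | python3 drive.py 0.05; python3 -c "
from h import *
tool([.459,-.025,.12],-86.65)"
```

```text
time_s: 1.2
tcp_pos: [0.4176, 0.1265, 0.197]
eef_rot: [-180.0, 0.0, -86.8]
contact_force: [1.9, -0.7, 0.7]
gripper_width: 0.05
gripper_force: 0.0
shift [ 0.1536 -0.0329  0.0769] turn [-0.04  0.04 -0.18]
```

```bash
echo '[{"x":0.038, "y":-0.01}, {"x":0.076, "y":-0.02, "z":0.01}, {"x":0.114, "y":-0.03, "z":0.03}, {"x":0.14, "y":-0.033, "z":0.05}, {"x":0.15, "y":-0.033, "z":0.07}, {"x":0.15, "y":-0.033, "z":0.077}, {"x":0.15, "y":-0.033, "z":0.077}]' | python3 drive.py 0.05; python3 -c "
from h import *
tool([.459,-.025,.091],-86.65)"
```

```text
time_s: 1.78
tcp_pos: [0.458, -0.0204, 0.1179]
eef_rot: [179.8, -0.0, -86.8]
contact_force: [-0.9, -0.2, 0.4]
gripper_width: 0.0501
gripper_force: 0.0
shift [ 0.0047 -0.0008  0.0269] turn [ 0.21 -0.05 -0.12]
```

```bash
python3 - <<'E'
from h import *
c=r.capture("wrist"); cv2.imwrite("pics/w1.png",c["frame"][:,:,::-1])
c=r.capture("side"); cv2.imwrite("pics/s1.png",cv2.resize(c["frame"][200:350,220:440,::-1],None,fx=3,fy=3))
E
```

```text
(no output)
```

View pics/s1.png

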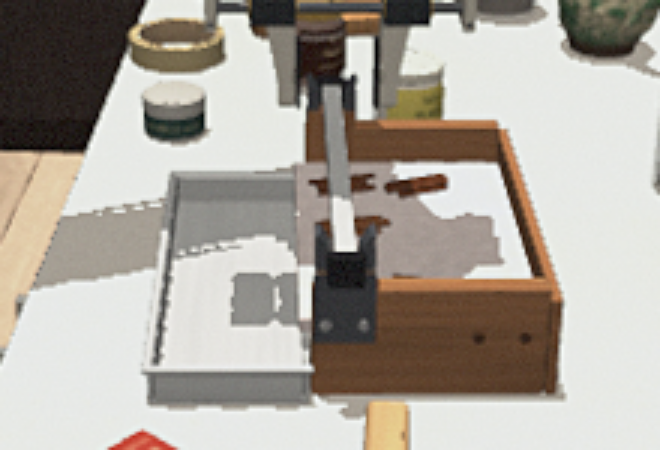

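The fingers, at crop px (290,90) and (385,90), straddle the bar. Next I go down, grip and lift.

```bash
echo '[{"x":0.004, "y":-0.001, "z":0.012}, {"x":0.004, "y":-0.001, "z":0.026}, {"x":0.004, "y":-0.001, "z":0.026}]' | python3 drive.py 0.05; echo '[{}, {}, {}, {}, {}, {}]' | python3 drive.py 0.0 40;  echo '[{"z":-0.01}, {"z":-0.025}, {"z":-0.05}, {"z":-0.08}, {"z":-0.1}, {"z":-0.1}, {"z":-0.1}]' | python3 drive.py; python3 - <<'E'
from h import *
print(r.get_state()['joints'].round(1))
c=r.capture("top"); P=cloud(c); z=cv2.medianBlur(P[...,2].astype(np.float32),5)
tool([.42,-.40,.19],-180)
cv2.imwrite("pics/t2.png",c["frame"][100:330,150:600,::-1])
E
```

```text
time_s: 2.13
tcp_pos: [0.4602, -0.0224, 0.0931]
eef_rot: [180.0, 0.0, -86.6]
contact_force: [-0.4, -0.7, -0.2]
gripper_width: 0.0498
gripper_force: 0.0
time_s: 2.63
tcp_pos: [0.4609, -0.0231, 0.094]
eef_rot: [-180.0, 0.0, -86.6]
contact_force: [-0.5, -0.3, -0.0]
gripper_width: 0.0156
gripper_force: 0.0
time_s: 3.22
tcp_pos: [0.4613, -0.0231, 0.1948]
eef_rot: [-179.8, 0.1, -86.7]
contact_force: [0.1, -0.2, -0.1]
gripper_width: 0.0004
gripper_force: 0.0
[ 21.7  -0.  -25.3  -0.  -64.6 -18.3]
shift [0.3738 0.0624 0.0034] turn [0.000e+00 5.000e-02 9.334e+01]
```

The fingers were still closing when I lifted, so the bar stayed behind. I'll repeat with a longer close.

```bash
echo '[{}, {}, {}, {}, {"z":0.03}, {"z":0.06}, {"z":0.06}]' | python3 drive.py 0.05; python3 - <<'E'
from h import *
c=r.capture("top"); P=cloud(c); z=cv2.medianBlur(P[...,2].astype(np.float32),5)
c=r.capture("side"); cv2.imwrite("pics/s2.png",cv2.resize(c["frame"][200:350,220:440,::-1],None,fx=3,fy=3))
E
```

```text
time_s: 3.85
tcp_pos: [0.4569, -0.024, 0.1288]
eef_rot: [179.5, -0.0, -86.7]
contact_force: [-1.4, -0.1, -1.3]
gripper_width: 0.0419
gripper_force: 0.0
```

View pics/s2.png

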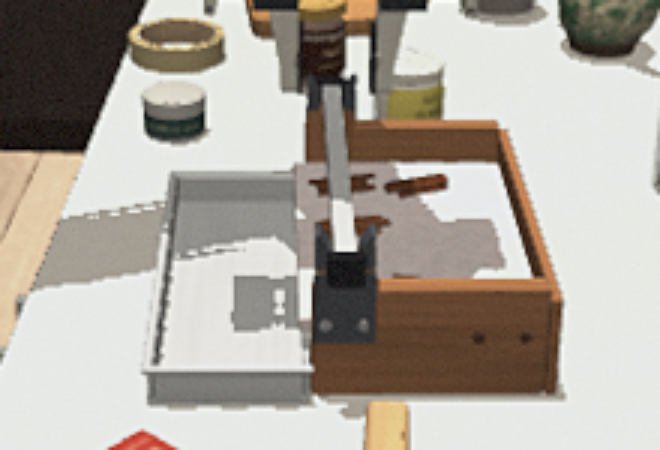

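The bar is unmoved and home. I go down and close for longer.

```bash
echo '[{"z":0.02}, {"z":0.042}, {"z":0.042}, {"z":0.042}]' | python3 drive.py 0.05; echo '[{}, {}, {}, {}, {}, {}, {}, {}, {}, {}]' | python3 drive.py 0.0 50
```

```text
time_s: 4.28
tcp_pos: [0.4611, -0.0233, 0.0928]
eef_rot: [180.0, -0.0, -86.6]
contact_force: [1.0, -0.1, 0.5]
gripper_width: 0.05
gripper_force: 0.0
time_s: 5.12
tcp_pos: [0.4606, -0.0233, 0.0916]
eef_rot: [180.0, -0.0, -86.6]
contact_force: [0.2, -1.1, -0.5]
gripper_width: 0.0005
gripper_force: 0.0
```

```bash
python3 - <<'E'
from h import *
c=r.capture("side"); T=np.array(c["cam_to_world"])
s=r.get_state(); p=np.linalg.inv(T)@np.r_[s['tcp_pos'],1]; print(s['tcp_pos'],c["fx"]*p[0]/p[2]+c["cx"],c["fy"]*p[1]/p[2]+c["cy"])
a=cv2.resize(c["frame"][200:350,220:440,::-1],None,fx=2.5,fy=2.5)
w=cv2.resize(r.capture("wrist")["frame"][:,:,::-1],None,fx=.4,fy=.4,interpolation=3)
k=np.zeros((600,550,3),np.uint8);k[:375,:550]=a;k[380:572,:256]=w; cv2.imwrite("pics/s3.png",k)
E
```

```text
[ 0.46061581 -0.02329464  0.0916133 ] 331.3646662035196 258.9635619567098
```

View pics/s3.png

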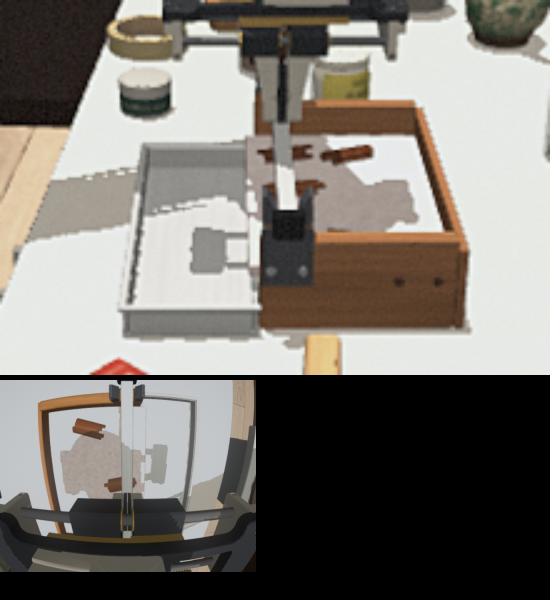

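```bash
python3 - <<'E'
from h import *
c=r.capture("side"); P=cloud(c)
for v in range(226,262,3): print(v,[tuple(P[v,u].round(3)) for u in (328,332,336)],c["frame"][v,332])
c=r.capture("top"); P=cloud(c); z=cv2.medianBlur(P[...,2].astype(np.float32),5)
b=box((z>.09)&(z<.125),290,190,460,222); v,u=np.nonzero(b); print(len(v),rect(P[v,u,:2]))
for u in (320,345,400,430): print(u,P[195:215,u].round(3)[::3].tolist())
E
```

```text
226 [(np.float64(0.453), np.float64(-0.035), np.float64(0.171)), (np.float64(0.461), np.float64(-0.02), np.float64(0.165)), (np.float64(0.469), np.float64(-0.036), np.float64(0.172))] [28 26 28]
229 [(np.float64(0.453), np.float64(-0.033), np.float64(0.164)), (np.float64(0.461), np.float64(-0.031), np.float64(0.163)), (np.float64(0.469), np.float64(-0.036), np.float64(0.165))] [27 27 31]
232 [(np.float64(0.453), np.float64(-0.036), np.float64(0.158)), (np.float64(0.461), np.float64(-0.038), np.float64(0.159)), (np.float64(0.469), np.float64(-0.036), np.float64(0.158))] [29 28 30]
235 [(np.float64(0.453), np.float64(-0.033), np.float64(0.15)), (np.float64(0.461), np.float64(-0.033), np.float64(0.15)), (np.float64(0.469), np.float64(-0.031), np.float64(0.15))] [27 26 30]
238 [(np.float64(0.453), np.float64(-0.036), np.float64(0.145)), (np.float64(0.461), np.float64(-0.034), np.float64(0.144)), (np.float64(0.47), np.float64(-0.025), np.float64(0.14))] [31 28 31]
241 [(np.float64(0.453), np.float64(-0.032), np.float64(0.137)), (np.float64(0.462), np.float64(-0.036), np.float64(0.138)), (
[... 1252 characters left out ...]
.3 -36.1 130.2 315.5  41.6]
320 [[0.398, 0.067, 0.538], [0.394, 0.067, 0.539], [0.391, 0.067, 0.534], [0.387, 0.067, 0.534], [0.384, 0.067, 0.529], [0.381, 0.067, 0.524], [0.378, 0.067, 0.521]]
345 [[0.399, 0.036, 0.532], [0.396, 0.036, 0.53], [0.393, 0.036, 0.523], [0.39, 0.036, 0.52], [0.387, 0.036, 0.513], [0.386, 0.036, 0.496], [0.451, 0.034, 0.053]]
400 [[0.414, -0.04, 0.456], [0.411, -0.041, 0.449], [0.419, -0.048, 0.378], [0.423, -0.053, 0.329], [0.438, -0.065, 0.213], [0.432, -0.065, 0.21], [0.428, -0.066, 0.204]]
430 [[0.486, -0.141, 0.074], [0.481, -0.142, 0.067], [0.467, -0.136, 0.109], [0.461, -0.136, 0.109], [0.463, -0.143, 0.062], [0.458, -0.144, 0.054], [0.451, -0.144, 0.054]]
```

The side-view depth puts the real fingertips at z ≈ 0.120 while the reported TCP is 0.092, and the fingers closed on air above the bar. I open, go 26 mm lower, staying above the bark, and close again.

```bash
echo '[{}, {}, {}, {}, {}, {}, {}, {"z":0.01}, {"z":0.02}, {"z":0.026}, {"z":0.026}]' | python3 drive.py 0.05; echo '[{}, {}, {}, {}, {}, {}, {}, {}, {}, {}]' | python3 drive.py 0.0 50
python3 - <<'E'
from h import *
c=r.capture("side"); P=cloud(c); cv2.imwrite("pics/s4.png",cv2.resize(c["frame"][200:350,220:440,::-1],None,fx=3,fy=3))
for v in range(238,262,2): print(v,P[v,332].round(3),P[v,325].round(3))
E
```

```text
time_s: 6.23
tcp_pos: [0.4597, -0.0235, 0.0645]
eef_rot: [179.9, -0.0, -86.7]
contact_force: [-0.4, 1.3, -0.8]
gripper_width: 0.0499
gripper_force: 0.0
time_s: 7.07
tcp_pos: [0.4608, -0.0232, 0.0659]
eef_rot: [-180.0, 0.0, -86.6]
contact_force: [-1.9, 1.0, 4.5]
gripper_width: 0.0135
gripper_force: 50.0
238 [0.46  0.061 0.104] [ 0.447 -0.034  0.144]
240 [0.46  0.049 0.104] [ 0.447 -0.031  0.138]
242 [0.46  0.035 0.105] [ 0.447 -0.039  0.137]
244 [0.461 0.024 0.105] [ 0.447 -0.033  0.13 ]
246 [0.461 0.013 0.106] [ 0.447 -0.034  0.126]
248 [0.461 0.002 0.106] [ 0.447 -0.036  0.122]
250 [ 0.461 -0.004  0.103] [ 0.447 -0.039  0.119]
252 [ 0.462 -0.016  0.104] [ 0.448 -0.038  0.114]
254 [ 0.462 -0.026  0.104] [ 0.447 -0.035  0.108]
256 [ 0.462 -0.034  0.103] [ 0.447 -0.033  0.103]
258 [ 0.462 -0.046  0.104] [ 0.448 -0.034  0.099]
260 [ 0.462 -0.054  0.104] [0.445 0.045 0.056]
```

The bar is gripped, 13.5 mm wide at 50 N. The real tips sit about 30 mm above the reported TCP. I lift and carry it to the right side.

```bash
echo '[{"z":-0.01}, {"z":-0.025}, {"z":-0.05}, {"z":-0.08}, {"z":-0.1}, {"z":-0.1}, {"z":-0.1}]' | python3 drive.py 0 60; echo '[{"x":0.03}, {"x":0.06}, {"x":0.09, "az":7}, {"x":0.12, "az":14}, {"x":0.15, "az":21}, {"x":0.18, "az":28}, {"x":0.21, "y":0.01, "az":35}, {"x":0.24, "y":0.02, "az":42}, {"x":0.27, "y":0.03, "az":49}, {"x":0.3, "y":0.04, "az":56}, {"x":0.33, "y":0.05, "az":63}, {"x":0.36, "y":0.06, "az":70}]' | python3 drive.py; python3 -c "
from h import *
tool([.42,-.395,.166],-180); print(r.get_state()['joints'].round(1))"
```

```text
time_s: 7.7
tcp_pos: [0.461, -0.023, 0.1662]
eef_rot: [-179.9, 0.1, -86.7]
contact_force: [-0.9, 0.6, -2.4]
gripper_width: 0.0134
gripper_force: 60.0
time_s: 8.7
tcp_pos: [0.4203, -0.387, 0.1636]
eef_rot: [179.8, -0.1, -157.0]
contact_force: [-0.3, 0.5, -1.7]
gripper_width: 0.0133
gripper_force: 60.0
shift [ 0.0034 -0.0073 -0.0024] turn [ 0.13 -0.13 22.99]
[-23.1  12.4 -15.3  -0.  -62.6 -43.9]
```

```bash
echo '[{"az":7}, {"y":-0.007, "az":14}, {"y":-0.007, "z":0.02, "az":21}, {"y":-0.007, "z":0.05, "az":23}, {"y":-0.007, "z":0.08, "az":23}, {"y":-0.007, "z":0.11, "az":23}, {"y":-0.007, "z":0.14, "az":23}, {"y":-0.007, "z":0.16, "az":23}, {"y":-0.007, "z":0.17, "az":23}, {"y":-0.007, "z":0.17, "az":23}]' | python3 drive.py; python3 - <<'E'
from h import *
c=r.capture("side"); P=cloud(c); cv2.imwrite("pics/s5.png",c["frame"][230:480,180:480,::-1])
c=r.capture("top"); cv2.imwrite("pics/t5.png",cv2.resize(c["frame"][120:320,290:600,::-1],None,fx=2.5,fy=2.5))
E
```

```text
time_s: 9.53
tcp_pos: [0.422, -0.3913, -0.008]
eef_rot: [179.8, -0.3, -179.7]
contact_force: [0.1, 0.9, -1.9]
gripper_width: 0.0137
gripper_force: 60.0
```

View pics/s5.png

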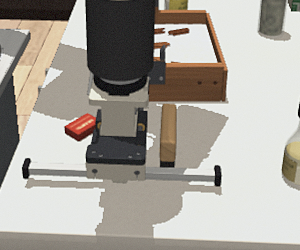

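The bar is held level just above the worktop, clear of the matchbox and the scraper. I lower it, then release.

```bash
echo '[{"z":0.005}, {"z":0.009}, {"z":0.012}, {"z":0.012}]' | python3 drive.py; echo '[{}, {}, {}, {}, {}, {}, {}]' | python3 drive.py 0.05; echo '[{"z":-0.02}, {"z":-0.05}, {"z":-0.09}, {"z":-0.13}, {"z":-0.14}]' | python3 drive.py ; python3 - <<'E'
from h import *
c=r.capture("top"); P=cloud(c); z=cv2.medianBlur(P[...,2].astype(np.float32),5)
blob(P,c,box((z>.035)&(z<.08),465,165,540,215),.056,'scr')
tool([.491,-.296,.12],-86.65-3.35)
E
```

```text
time_s: 9.97
tcp_pos: [0.4246, -0.3925, -0.0164]
eef_rot: [180.0, 0.0, -179.6]
contact_force: [-0.7, 0.5, -1.4]
gripper_width: 0.0135
gripper_force: 60.0
time_s: 10.55
tcp_pos: [0.4247, -0.3926, -0.0162]
eef_rot: [-180.0, 0.0, -179.6]
contact_force: [0.3, 0.0, -0.7]
gripper_width: 0.0487
gripper_force: 0.0
time_s: 10.97
tcp_pos: [0.4274, -0.3946, 0.1305]
eef_rot: [-179.7, 0.4, -179.6]
contact_force: [1.1, -0.7, 0.3]
gripper_width: 0.0498
gripper_force: 0.0
scr none
shift [-0.0641  0.0981  0.0101] turn [ -0.59   0.13 -89.59]
```

```bash
echo '[{"y":0.01, "az":-7}, {"x":-0.01, "y":0.02, "az":-14}, {"x":-0.01, "y":0.03, "az":-21}, {"x":-0.02, "y":0.04, "az":-28}, {"x":-0.02, "y":0.05, "az":-35}, {"x":-0.03, "y":0.06, "az":-42}, {"x":-0.03, "y":0.07, "az":-49}, {"x":-0.04, "y":0.08, "az":-56}, {"x":-0.05, "y":0.09, "az":-63}, {"x":-0.06, "y":0.098, "az":-70}, {"x":-0.064, "y":0.098, "az":-77}, {"x":-0.064, "y":0.098, "az":-84}]' | python3 drive.py  0.06;  python3 - <<'E'
from h import *
s=r.get_state(); print(s['tcp_pos'])
c=r.capture("side"); P=cloud(c); f=c["frame"].astype(int)
m=(f[...,0]>110)&(f[...,0]-f[...,2]>40)&(f[...,0]-f[...,1]<75)&(P[...,2]>.04)&(P[...,2]<.07)
v,u=np.nonzero(box(m,320,310,380,410)); print(len(v),rect(P[v,u,:2]))
c=r.capture("top"); P=cloud(c); z=cv2.medianBlur(P[...,2].astype(np.float32),5)
blob(P,c,box((z<.05)&(z>.008),440,130,600,300),.019,'bar')
cv2.imwrite("pics/t6.png",cv2.resize(c["frame"][120:320,290:600,::-1],None,fx=2.5,fy=2.5))
tool([.491,-.296,.06],-90)
E
```

```text
time_s: 12.02
tcp_pos: [0.489, -0.2937, 0.1235]
eef_rot: [-180.0, -0.0, -95.2]
contact_force: [0.9, -0.8, -0.1]
gripper_width: 0.06
gripper_force: 0.0
[ 0.48900144 -0.29367181  0.12354238]
629 [ 495.1 -299.4  110.9   24.    89.2]
bar 587 [ 346.1 -396.    23.1  142.3   89.8]
shift [ 0.0018 -0.003   0.0635] turn [ 0.01  0.   -5.48]
```

View pics/t6.png

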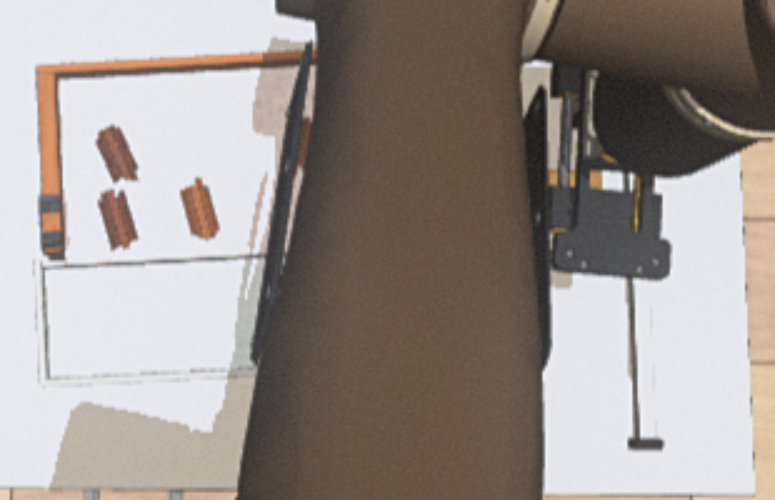

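The top view shows the bar lying along x at y ≈ -0.396, at picture px (630-645, 250-445), with the gripper over the scraper. I descend onto the scraper.

```bash
echo '[{"x":0.002, "y":-0.004, "z":0.02, "az":-5}, {"x":0.003, "y":-0.004, "z":0.05, "az":-5}, {"x":0.003, "y":-0.004, "z":0.08, "az":-5}, {"x":0.003, "y":-0.004, "z":0.11, "az":-5}, {"x":0.003, "y":-0.004, "z":0.12, "az":-5}, {"x":0.003, "y":-0.004, "z":0.126, "az":-5}, {"x":0.003, "y":-0.004, "z":0.126, "az":-5}]' | python3 drive.py; echo '[{}, {}, {}, {}, {}, {}, {}, {}, {}]' | python3 drive.py 0.0 60
python3 - <<'E'
from h import *
c=r.capture("side"); P=cloud(c); cv2.imwrite("pics/s7.png",cv2.resize(c["frame"][230:430,240:480,::-1],None,fx=2.5,fy=2.5))
E
```

```text
time_s: 12.7
tcp_pos: [0.4913, -0.2977, -0.0029]
eef_rot: [179.9, 0.0, -90.7]
contact_force: [-0.7, 0.3, 0.4]
gripper_width: 0.0603
gripper_force: 0.0
time_s: 13.45
tcp_pos: [0.4925, -0.2978, -0.0016]
eef_rot: [-179.9, -0.0, -90.6]
contact_force: [0.6, 1.5, 5.3]
gripper_width: 0.0256
gripper_force: 59.7
```

View pics/s7.png

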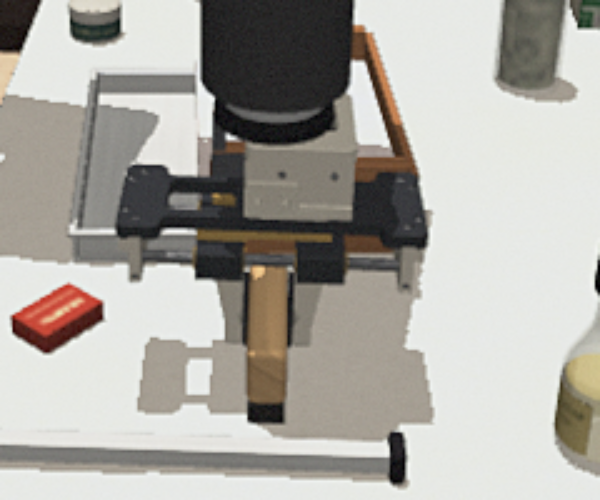

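The scraper is held square at 60 N. I lift it and carry it behind the shards in the middle lane.

```bash
echo '[{"z":-0.02}, {"z":-0.05}, {"z":-0.09}, {"z":-0.13}, {"x":-0.03, "y":-0.01, "z":-0.14, "az":-2}, {"x":-0.07, "y":-0.02, "z":-0.14, "az":-4}, {"x":-0.11, "y":-0.03, "z":-0.14, "az":-4}, {"x":-0.15, "y":-0.04, "z":-0.14, "az":-4}, {"x":-0.19, "y":-0.05, "z":-0.14, "az":-4}, {"x":-0.22, "y":-0.06, "z":-0.14, "az":-4}, {"x":-0.25, "y":-0.07, "z":-0.14, "az":-4}, {"x":-0.278, "y":-0.072, "z":-0.14, "az":-4}]' | python3 drive.py; python3 - <<'E'
from h import *
c,s=np.cos(np.radians(3.35)),np.sin(np.radians(3.35))
for x,y in((52,-4),(-84,-4),(52,63)): print(.515+(x*c-y*s)/1e3,-.020+(x*s+y*c)/1e3)
tool([.567,-.021,.05],-86.65)
E
```

```text
time_s: 14.5
tcp_pos: [0.5673, -0.0184, 0.1371]
eef_rot: [180.0, -0.0, -86.6]
contact_force: [0.8, -0.2, -0.8]
gripper_width: 0.0256
gripper_force: 59.7
0.5671448834143522 -0.020954533238611128
0.4313772798893142 -0.028901723501092644
0.5632297235056297 0.045930977321517893
shift [0.0026 0.0003 0.0871] turn [ 0.05 -0.01  0.05]
```

```bash
echo '[{"x":0.002, "z":0.03}, {"x":0.002, "z":0.06}, {"x":0.002, "z":0.077}, {"x":0.002, "z":0.087}, {"x":0.002, "z":0.087}]' | python3 drive.py; echo '[{"y":0.008}, {"y":0.02}, {"y":0.032}, {"y":0.044}, {"y":0.056}, {"y":0.068}, {"y":0.08}, {"y":0.092}, {"y":0.104}, {"y":0.116}, {"y":0.128}, {"y":0.138}]' | python3 drive.py; python3 - <<'E'
from h import *
c=r.capture("side"); P=cloud(c); cv2.imwrite("pics/s8.png",cv2.resize(c["frame"][190:350,220:440,::-1],None,fx=3,fy=3))
E
```

```text
time_s: 14.92
tcp_pos: [0.5659, -0.0227, 0.0494]
eef_rot: [179.8, -0.1, -86.6]
contact_force: [0.6, 0.4, -1.4]
gripper_width: 0.0258
gripper_force: 60.0
time_s: 15.92
tcp_pos: [0.4277, -0.0307, 0.0507]
eef_rot: [180.0, 0.0, -86.6]
contact_force: [0.5, 0.1, -1.2]
gripper_width: 0.0257
gripper_force: 60.0
```

View pics/s8.png

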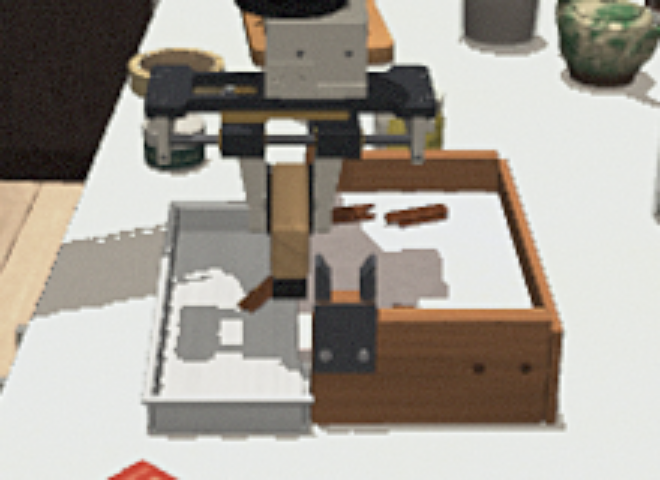

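The middle shard is tipping into the tray at picture px (257,293). I move on to the left lane.

```bash
echo '[{"z":-0.03}, {"y":-0.02, "z":-0.06}, {"x":-0.02, "y":-0.06, "z":-0.08}, {"x":-0.04, "y":-0.1, "z":-0.08}, {"x":-0.067, "y":-0.13, "z":-0.08}, {"x":-0.067, "y":-0.138, "z":-0.06}, {"x":-0.067, "y":-0.138, "z":-0.03}, {"x":-0.067, "y":-0.138, "z":-0.01}, {"x":-0.067, "y":-0.138}, {"x":-0.067, "y":-0.138}]' | python3 drive.py; python3 -c "
from h import *
tool([.5632,.0459,.05],-86.65)"; echo '[{"y":0.008}, {"y":0.02}, {"y":0.032}, {"y":0.044}, {"y":0.056}, {"y":0.068}, {"y":0.08}, {"y":0.092}, {"y":0.104}, {"y":0.116}, {"y":0.128}, {"y":0.138}]' | python3 drive.py;  python3 - <<'E'
from h import *
c=r.capture("side"); P=cloud(c); cv2.imwrite("pics/s9.png",cv2.resize(c["frame"][190:350,220:440,::-1],None,fx=3,fy=3))
E
```

```text
time_s: 16.8
tcp_pos: [0.562, 0.0441, 0.0494]
eef_rot: [179.8, -0.1, -86.6]
contact_force: [-0.7, 0.2, -1.0]
gripper_width: 0.0258
gripper_force: 60.0
shift [-0.0017 -0.0013 -0.0006] turn [ 0.16 -0.08  0.04]
time_s: 17.8
tcp_pos: [0.4239, 0.0362, 0.0509]
eef_rot: [-180.0, 0.0, -86.6]
contact_force: [-0.1, -0.2, -1.2]
gripper_width: 0.0256
gripper_force: 60.0
```

View pics/s9.png

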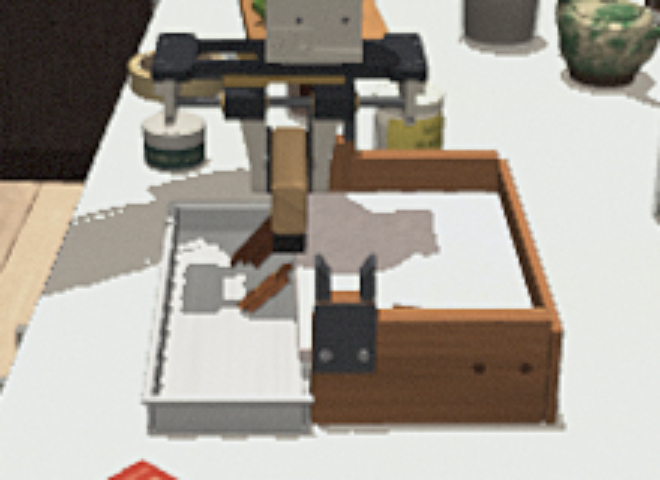

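Both left shards have dropped over the edge around px (255,240). The middle one lies slanted at (267,287), so I'll check it later. Now the right lane.

```bash
echo '[{"z":-0.03}, {"y":-0.02, "z":-0.06}, {"x":0.03, "y":-0.05, "z":-0.08}, {"x":0.06, "y":-0.08, "z":-0.08}, {"x":0.09, "y":-0.11, "z":-0.08}, {"x":0.12, "y":-0.13, "z":-0.08}, {"x":0.125, "y":-0.138, "z":-0.06}, {"x":0.125, "y":-0.138, "z":-0.03}, {"x":0.125, "y":-0.138, "z":-0.01}, {"x":0.125, "y":-0.138}, {"x":0.125, "y":-0.138}]' | python3 drive.py; echo '[{"y":0.008}, {"y":0.02}, {"y":0.032}, {"y":0.044}, {"y":0.056}, {"y":0.068}, {"y":0.08}, {"y":0.092}, {"y":0.104}, {"y":0.116}, {"y":0.128}, {"y":0.138}]' | python3 drive.py; echo '[{"z":-0.03}, {"y":-0.01, "z":-0.06}, {"y":-0.02, "z":-0.09}, {"x":0.03, "y":-0.03, "z":-0.1}, {"x":0.06, "y":-0.03, "z":-0.1}, {"x":0.1, "y":-0.03, "z":-0.1}, {"x":0.14, "y":-0.03, "z":-0.1}, {"x":0.18, "y":-0.03, "z":-0.1}, {"x":0.18, "y":-0.03, "z":-0.1}]' | python3 drive.py; python3 - <<'E'
from h import *
c=r.capture("side"); P=cloud(c); a=cv2.resize(c["frame"][200:350,240:420,::-1],None,fx=2.7,fy=2.7)
c=r.capture("top"); b=cv2.resize(c["frame"][130:285,290:460,::-1],None,fx=1.85,fy=1.85)
k=np.zeros((max(a.shape[0],b.shape[0]),a.shape[1]+b.shape[1],3),np.uint8);k[:a.shape[0],:a.shape[1]]=a;k[:b.shape[0],a.shape[1]:]=b
print(k.shape);cv2.imwrite("pics/s10.png",k)
tool([.492,-.298,.05],-90)
E
```

```text
time_s: 18.77
tcp_pos: [0.5736, -0.0795, 0.0558]
eef_rot: [-179.6, -0.1, -86.5]
contact_force: [-9.3, 6.7, 36.2]
gripper_width: 0.0257
gripper_force: 60.0
time_s: 19.77
tcp_pos: [0.4438, -0.0846, 0.0556]
eef_rot: [-178.8, 0.2, -86.4]
contact_force: [13.5, 11.3, 11.7]
gripper_width: 0.0267
gripper_force: 59.0
time_s: 20.52
tcp_pos: [0.4728, -0.2715, 0.1502]
eef_rot: [180.0, -0.1, -86.9]
contact_force: [0.4, 0.1, -1.1]
gripper_width: 0.0255
gripper_force: 59.6
(405, 800, 3)
shift [ 0.0314 -0.0182  0.0999] turn [0.08 0.02 3.16]
```

View pics/s10.png

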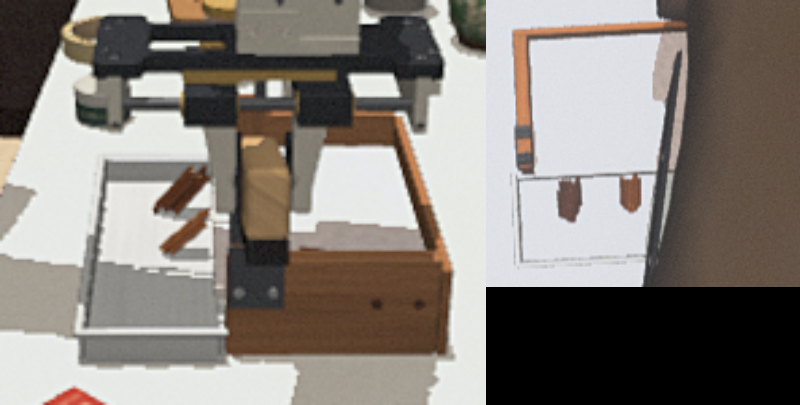

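The side view shows two shards in the tray, at (180,190) and (185,232), and a third stacked with them. A dark sliver at (308,248) means the right shard is still on the board. The scraper pressed at 36 N when it landed in that lane and may be tilted in the grip, so I measure it.

```bash
python3 - <<'E'
from h import *
c=r.capture("side"); P=cloud(c); f=c["frame"].astype(int)
w=(f[...,0]>90)&(f[...,0]-f[...,2]>40)&(f[...,0]-f[...,1]<75)
w=w&(abs(P[...,0]-.473)<.035)&(P[...,1]<-.2)&(P[...,1]>-.36)&(P[...,2]>.09)
v,u=np.nonzero(w); Q=P[v,u]; print(len(v),Q.min(0).round(3),Q.max(0).round(3))
# cluster by local normals
for lab,m in (('top',Q[:,2]>np.percentile(Q[:,2],60)),('low',Q[:,2]<np.percentile(Q[:,2],40))):
    q=Q[m]; _,s,V=np.linalg.svd(q-q.mean(0),full_matrices=False); print(lab,q.mean(0).round(3),V[2].round(3),s.round(3))
for vv in range(v.min(),v.max()+25,3):
    uu=u[v==vv]; uc=int(uu.mean()) if len(uu) else 333
    print(vv,uc,(uu.min(),uu.max()) if len(uu) else '',P[vv,uc].round(3),f[vv,uc])
E
```

```text
761 [ 0.438 -0.323  0.17 ] [ 0.508 -0.207  0.345]
top [ 0.471 -0.295  0.254] [ 0.178  0.94  -0.29 ] [0.516 0.284 0.179]
low [ 0.475 -0.3    0.199] [-0.271 -0.08   0.959] [0.618 0.118 0.113]
182 323 (np.int64(322), np.int64(325)) [ 0.452 -0.298  0.345] [140 120  50]
185 333  [ 0.466 -0.305  0.343] [171 163 150]
188 333  [ 0.478 -1.036  0.573] [132 126 116]
191 333  [ 0.466 -0.308  0.335] [130 126 116]
194 333  [ 0.466 -0.289  0.324] [132 129 116]
197 327 (np.int64(327), np.int64(327)) [ 0.456 -0.251  0.306] [164 146 113]
200 327 (np.int64(327), np.int64(327)) [ 0.456 -0.254  0.302] [156 138 108]
203 333  [ 0.466 -0.292  0.311] [149 143 130]
206 333  [ 0.467 -0.296  0.308] [129 123 112]
209 333  [ 0.467 -0.295  0.303] [130 126 114]
212 333  [ 0.467 -0.291  0.297] [142 135 124]
215 318 (np.int64(316), np.int64(321)) [ 0.442 -0.25   0.275] [105  88  55]
218 333  [ 0.467 -0.293  0.287] [131 126 115]
221 333  [ 0.467 -0.294  0.283] [30 34 31]
224 333  [ 0.467 -0.294  0.278] [28 33 33]
227 337 (np.int64(314), np.int64(360)) [ 0.473 -0.292  0.273] [114  91  52]
230 333  [ 0.457  0.367 -0.002
[... 1028 characters left out ...]
281 337 (np.int64(330), np.int64(345)) [ 0.475 -0.321  0.196] [132 108  76]
284 338 (np.int64(331), np.int64(345)) [ 0.476 -0.321  0.191] [135 108  74]
287 337 (np.int64(333), np.int64(343)) [ 0.475 -0.319  0.185] [103  83  59]
290 333  [ 0.469 -0.323  0.182] [30 28 23]
293 333  [ 0.469 -0.325  0.178] [29 27 30]
296 333  [ 0.469 -0.326  0.173] [40 39 37]
299 333  [ 0.467 -0.158  0.072] [53 52 55]
302 333  [ 0.467 -0.159  0.066] [48 50 51]
305 333  [ 0.467 -0.161  0.061] [47 46 49]
308 333  [ 0.468 -0.16   0.054] [49 52 53]
311 333  [ 0.468 -0.16   0.047] [52 52 55]
314 333  [ 0.468 -0.158  0.039] [70 55 48]
317 333  [ 0.468 -0.159  0.033] [92 66 45]
320 333  [ 0.468 -0.154  0.023] [96 67 46]
```

The scraper is tilted about 15° in the hand because its end caught the right cheek. I set it down, let it fall flat between the fingers, regrip, and rerun the lane further in.

```bash
echo '[{"x":0.02, "y":-0.01, "az":3}, {"x":0.031, "y":-0.018, "z":0.03, "az":3}, {"x":0.031, "y":-0.018, "z":0.06, "az":3}, {"x":0.031, "y":-0.018, "z":0.09, "az":3}, {"x":0.031, "y":-0.018, "z":0.11, "az":3}, {"x":0.031, "y":-0.018, "z":0.125, "az":3}, {"x":0.031, "y":-0.018, "z":0.135, "az":3}, {"x":0.031, "y":-0.018, "z":0.135, "az":3}]' | python3 drive.py; echo '[{}, {}, {}, {}, {"z":0.005}, {"z":0.01}, {"z":0.016}, {"z":0.016}]' | python3 drive.py 0.05;  python3 - <<'E'
from h import *
tool([.492,-.298,-.002],-90)
c=r.capture("top"); P=cloud(c); f=c["frame"].astype(int); hsv=cv2.cvtColor(c["frame"],cv2.COLOR_RGB2HSV)
br=((P[...,2]<.068)&(f.sum(-1)<330)&(hsv[...,1]>110))
for u0,v0,u1,v1 in((316,155,430,222),(305,222,445,275)):
  n,l,s,ce=cv2.connectedComponentsWithStats(box(br,u0,v0,u1,v1).astype(np.uint8))
  for i in range(1,n):
    if s[i,4]>15:
      v,u=np.nonzero(l==i); print(s[i],rect(P[v,u,:2]),np.percentile(P[v,u,2],[2,50,98]).round(3))
c=r.capture("side"); P=cloud(c)
for vv in range(300,420,6): print(vv,P[vv,344].round(3),c["frame"][vv,344])
E
```

```text
time_s: 21.33
tcp_pos: [0.4918, -0.2946, 0.0138]
eef_rot: [179.8, 0.1, -89.6]
contact_force: [0.1, 0.4, -2.9]
gripper_width: 0.0257
gripper_force: 59.6
time_s: 22.0
tcp_pos: [0.4918, -0.2959, -0.0018]
eef_rot: [179.9, 0.0, -89.7]
contact_force: [-0.9, -0.0, 0.8]
gripper_width: 0.0497
gripper_force: 0.0
shift [ 0.0021 -0.0002  0.0002] turn [0.11 0.04 0.33]
[364 225   9  19 111] [408.8 -15.9  35.   17.3   2.3] [0.013 0.029 0.043]
300 [ 0.486 -0.32   0.163] [130 125 113]
306 [ 0.486 -0.322  0.154] [135 128 119]
312 [ 0.487 -0.323  0.143] [131 128 117]
318 [ 0.487 -0.323  0.133] [30 28 33]
324 [ 0.487 -0.319  0.119] [112  89  52]
330 [ 0.49  -0.156  0.003] [94 68 50]
336 [ 0.489 -0.252  0.053] [227 182 132]
342 [ 0.489 -0.273  0.054] [146 118  84]
348 [ 0.489 -0.289  0.053] [146 116  82]
354 [ 0.489 -0.305  0.053] [142 116  82]
360 [ 0.489 -0.323  0.054] [144 116  82]
366 [ 0.489 -0.338  0.053] [143 115  83]
372 [ 0.489 -0.353  0.053] [163 131  94]
378 [ 0.489 -0.358  0.045] [109  88  62]
384 [ 0.489 -0.357  0.033] [121  96  67]
390 [ 0.49  -0.358  0.022] [122 100  70]
396 [ 0.49  -0.357  0.01 ] [20 18 23]
402 [ 0.49  -0.359 -0.001] [188 187 180]
408 [ 0.49  -0.392  0.015] [226 225 222]
414 [ 0.49  -0.401  0.012] [129 126 125]
```

```bash
echo '[{"x":0.006}, {"x":0.006}, {"x":0.006}, {"x":0.006}, {"x":0.006}, {"x":0.006}, {"x":0.006}, {"x":0.006}, {"x":0.006}]' | python3 drive.py 0.0 60; echo '[{"z":-0.02}, {"z":-0.05}, {"z":-0.09}, {"y":-0.02, "z":-0.13}, {"x":-0.03, "y":-0.04, "z":-0.14, "az":-2}, {"x":-0.07, "y":-0.06, "z":-0.14, "az":-3}, {"x":-0.11, "y":-0.08, "z":-0.14, "az":-3}, {"x":-0.15, "y":-0.08, "z":-0.14, "az":-3}, {"x":-0.19, "y":-0.08, "z":-0.14, "az":-3}, {"x":-0.22, "y":-0.08, "z":-0.14, "az":-3}, {"x":-0.226, "y":-0.08, "z":-0.14, "az":-3}, {"x":-0.226, "y":-0.08, "z":-0.14, "az":-3}]' | python3 drive.py; python3 -c "
from h import *
tool([.5703,-.0749,.05],-86.65)
c=r.capture('side'); P=cloud(c); f=c['frame'].astype(int)
m=(f[...,0]>90)&(f[...,0]-f[...,2]>40)&(f[...,0]-f[...,1]<75)&(abs(P[...,0]-.57)<.03)&(P[...,1]<0)&(P[...,1]>-.2)&(P[...,2]>.13)&(P[...,2]<.21)
Q=P[m]; print(len(Q),Q.min(0).round(3),Q.max(0).round(3))"
```

```text
time_s: 22.85
tcp_pos: [0.493, -0.3023, -0.0002]
eef_rot: [-180.0, -0.0, -89.6]
contact_force: [0.7, -1.6, 0.7]
gripper_width: 0.0256
gripper_force: 59.3
time_s: 23.85
tcp_pos: [0.571, -0.0732, 0.1394]
eef_rot: [180.0, 0.0, -86.4]
contact_force: [0.5, 0.6, -1.0]
gripper_width: 0.0256
gripper_force: 59.3
shift [0.0017 0.0007 0.0894] turn [0.04 0.02 0.2 ]
449 [ 0.561 -0.132  0.152] [ 0.588 -0.024  0.209]
```

```bash
echo '[{"x":-0.002, "z":0.03}, {"x":-0.002, "z":0.06}, {"x":-0.002, "z":0.079}, {"x":-0.002, "z":0.089}, {"x":-0.002, "z":0.089}]' | python3 drive.py; echo '[{"y":0.008}, {"y":0.02}, {"y":0.032}, {"y":0.044}, {"y":0.056}, {"y":0.068}, {"y":0.08}, {"y":0.092}, {"y":0.104}, {"y":0.116}, {"y":0.128}, {"y":0.138}]' | python3 drive.py; echo '[{}, {"z":-0.03}, {"y":-0.01, "z":-0.06}, {"y":-0.02, "z":-0.09}, {"x":0.03, "y":-0.03, "z":-0.1}, {"x":0.06, "y":-0.03, "z":-0.1}, {"x":0.1, "y":-0.03, "z":-0.1}, {"x":0.14, "y":-0.03, "z":-0.1}, {"x":0.18, "y":-0.03, "z":-0.1}, {"x":0.22, "y":-0.06, "z":-0.1}, {"x":0.22, "y":-0.06, "z":-0.1}]' | python3 drive.py; python3 - <<'E'
from h import *
tool([.492,-.302,.05],-90)
for n in("top","side"):
  c=r.capture(n); P=cloud(c); f=c["frame"].astype(int); hsv=cv2.cvtColor(c["frame"],cv2.COLOR_RGB2HSV)
  br=((P[...,2]<.068)&(f.sum(-1)<330)&(hsv[...,1]>110))
  # shelf frame
  cs,sn=np.cos(np.radians(3.35)),np.sin(np.radians(3.35)); d=P[...,:2]-[.515,-.02]
  X=d[...,0]*cs+d[...,1]*sn; Y=-d[...,0]*sn+d[...,1]*cs
  m=br&(X>-.19)&(X<.07)&(abs(Y)<.115)&(P[...,2]>.004)
  k,l,s,ce=cv2.connectedComponentsWithStats(m.astype(np.uint8))
  for i in range(1,k):
    if s[i,4]>12:
      q=l==i; print(n,s[i],'X',X[q].min().round(3),X[q].max().round(3),'Y',Y[q].min().round(3),Y[q].max().round(3),'z',np.percentile(P[q][:,2],[3,50,97]).round(3))
E
```

```text
time_s: 24.32
tcp_pos: [0.5706, -0.0751, 0.0502]
eef_rot: [179.9, -0.1, -86.7]
contact_force: [-0.1, -0.1, -1.0]
gripper_width: 0.0255
gripper_force: 59.8
time_s: 25.32
tcp_pos: [0.432, -0.082, 0.0506]
eef_rot: [180.0, 0.0, -86.7]
contact_force: [0.2, 0.2, -1.2]
gripper_width: 0.0255
gripper_force: 59.8
time_s: 26.23
tcp_pos: [0.5087, -0.3026, 0.1501]
eef_rot: [-180.0, -0.1, -86.8]
contact_force: [0.9, 0.3, -0.3]
gripper_width: 0.0256
gripper_force: 59.8
shift [-0.0017  0.0167  0.1001] turn [-0.02 -0.1   3.23]
top [365 225   8  19  68] X -0.123 -0.088 Y 0.001 0.017 z [0.014 0.028 0.043]
side [297 262  21  17 142] X -0.13 -0.084 Y 0.069 0.09 z [0.01  0.026 0.042]
side [300 278  17  16  91] X -0.122 -0.087 Y -0.002 0.017 z [0.009 0.023 0.039]
side [299 307  21  14 126] X -0.122 -0.082 Y -0.105 -0.082 z [0.007 0.018 0.028]
```

All the shards seen are in the tray at shelf X -0.13 to -0.08. I set the scraper down at its place.

```bash
echo '[{"y":0.01, "az":3}, {"y":0.016, "z":0.03, "az":3}, {"y":0.016, "z":0.06, "az":3}, {"y":0.016, "z":0.09, "az":3}, {"y":0.016, "z":0.12, "az":3}, {"y":0.016, "z":0.14, "az":3}, {"y":0.016, "z":0.149, "az":3}, {"y":0.016, "z":0.149, "az":3}]' | python3 drive.py; echo '[{}, {}, {}, {}, {}, {}, {}]' | python3 drive.py 0.06;  echo '[{"z":-0.02}, {"z":-0.05}, {"z":-0.09}, {"z":-0.13}, {"x":-0.04, "z":-0.16}, {"x":-0.08, "z":-0.16}, {"x":-0.12, "z":-0.16}, {"x":-0.16, "z":-0.16}, {"x":-0.2, "y":0.01, "z":-0.16}, {"x":-0.24, "y":0.02, "z":-0.16}, {"x":-0.28, "y":0.03, "z":-0.16}, {"x":-0.32, "y":0.04, "z":-0.16}]' | python3 drive.py 0.088; echo '[{"x":-0.04}, {"x":-0.08}, {"x":-0.12}, {"x":-0.16}, {"x":-0.2}, {"x":-0.23}]' | python3 drive.py; python3 - <<'E'
from h import *
c=r.capture("top"); P=cloud(c); z=cv2.medianBlur(P[...,2].astype(np.float32),5); f=c["frame"].astype(int); hsv=cv2.cvtColor(c["frame"],cv2.COLOR_RGB2HSV)
br=((P[...,2]<.068)&(f.sum(-1)<330)&(hsv[...,1]>110))
cs,sn=np.cos(np.radians(3.35)),np.sin(np.radians(3.35)); d=P[...,:2]-[.515,-.02]
X=d[...,0]*cs+d[...,1]*sn; Y=-d[...,0]*sn+d[...,1]*cs
m=br&(X>-.19)&(X<.07)&(abs(Y)<.115)&(P[...,2]>.004)
k,l,s,ce=cv2.connectedComponentsWithStats(m.astype(np.uint8))
for i in range(1,k):
    if s[i,4]>12:
      q=l==i; print(s[i],'X',X[q].min().round(3),X[q].max().round(3),'Y',Y[q].min().round(3),Y[q].max().round(3),'z',np.percentile(P[q][:,2],[3,50,97]).round(3))
blob(P,c,box((z>.035),465,175,540,215),.056,'scr')
blob(P,c,box((z>.008)&(z<.03),540,130,600,310),.019,'bar')
blob(P,c,box((z>.07)&(z<.1),155,200,205,245),.087,'gold')
blob(P,c,box((z>.045)&(z<.07),190,150,255,215),.059,'white')
print(r.get_state()['joints'].round(1))
cv2.imwrite("pics/t11.png",cv2.resize(c["frame"][120:320,140:600,::-1],None,fx=1.7,fy=1.7))
E
```

```text
time_s: 27.0
tcp_pos: [0.4893, -0.298, 0.0005]
eef_rot: [179.8, 0.0, -89.6]
contact_force: [0.6, -0.2, -0.7]
gripper_width: 0.0257
gripper_force: 60.0
time_s: 27.58
tcp_pos: [0.4905, -0.2989, 0.0019]
eef_rot: [-180.0, -0.0, -89.6]
contact_force: [-0.5, -0.9, -0.8]
gripper_width: 0.0595
gripper_force: 0.0
time_s: 28.58
tcp_pos: [0.4475, 0.0224, 0.1619]
eef_rot: [-180.0, 0.0, -89.7]
contact_force: [1.3, 0.9, 0.6]
gripper_width: 0.0875
gripper_force: 0.0
time_s: 29.08
tcp_pos: [0.4467, 0.2538, 0.1619]
eef_rot: [-180.0, 0.0, -89.6]
contact_force: [1.0, -0.4, 0.9]
gripper_width: 0.0876
gripper_force: 0.0
scr 726 [ 4.868e+02 -2.978e+02  2.760e+01  1.123e+02  3.000e-01]
bar 1171 [ 423.6 -396.5   25.2  301.6   89.3]
gold 655 [4.281e+02 3.809e+02 5.590e+01 6.030e+01 4.000e-01]
white none
[ 51.7   7.  -22.2   0.  -60.7 -51.2]
```

View pics/t11.png

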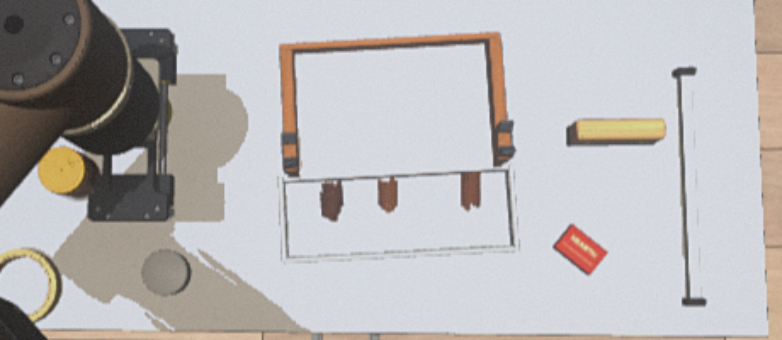

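The top view shows the board clear with the shards in the tray at picture px (332,200), (388,193) and (470,190). The scraper is beside the shelf at (620,128) and the bar lies at x px 685. Next I locate the white jar with the side camera.

```bash
cat >> h.py <<'E'
def sidejar(x0,y0,h,w=.09):
    c=r.capture("side"); P=cloud(c); z=P[...,2]
    m=(abs(P[...,0]-x0)<w)&(abs(P[...,1]-y0)<w)&(z>h-.006)&(z<h+.006)
    m=cv2.morphologyEx(m.astype(np.uint8),cv2.MORPH_OPEN,np.ones((2,2)))
    k,l,s,_=cv2.connectedComponentsWithStats(m)
    for i in range(1,k):
        if s[i,4]>25: v,u=np.nonzero(l==i); print('lid',s[i,4],rect(ray(c,np.c_[u,v],h)))
E
python3 -c "
from h import *
sidejar(.515,.295,.059); tool([.5147,.2949,.06],-90)"
```

```text
lid 55 [447.3 351.4  42.1  35.   19.4]
lid 166 [521.7 277.2  59.3  57.8   3.3]
shift [-0.0395 -0.0679  0.1015] turn [-0.03  0.02  0.56]
```

```bash
echo '[{"x":0.04}, {"x":0.08}, {"x":0.12}, {"x":0.16}, {"x":0.2}, {"x":0.2}]' | python3 drive.py; python3 - <<'E'
from h import *
c=r.capture("top"); P=cloud(c); z=cv2.medianBlur(P[...,2].astype(np.float32),5)
blob(P,c,box((z>.045)&(z<.07),180,140,270,230),.059,'white')
blob(P,c,box((z>.07)&(z<.1),155,200,205,245),.087,'gold')
tool([.5147,.2949,.05],-90)
E
```

```text
time_s: 29.68
tcp_pos: [0.4466, 0.0453, 0.1616]
eef_rot: [179.9, -0.0, -89.9]
contact_force: [0.2, -0.8, -0.6]
gripper_width: 0.0875
gripper_force: 0.0
white 29 [533.9 315.7   6.2  17.9  46.5]
gold none
shift [-0.2475 -0.0676  0.1118] turn [0.   0.   0.08]
```

```bash
cat >> h.py <<'E'
def cyl(x0,y0,rad,z0,z1,w=.06):
    """circle of known radius fitted to the side camera's depth points between z0 and z1"""
    from scipy.optimize import least_squares
    c=r.capture("side"); P=cloud(c).reshape(-1,3)
    m=(abs(P[:,0]-x0)<w)&(abs(P[:,1]-y0)<w)&(P[:,2]>z0)&(P[:,2]<z1); Q=P[m,:2]
    s=least_squares(lambda p:np.hypot(Q[:,0]-p[0],Q[:,1]-p[1])-rad,[x0,y0+.01],loss='soft_l1',f_scale=.003)
    print('cyl',len(Q),s.x.round(4),np.abs(s.fun).mean().round(4)); return s.x
E
python3 -c "
from h import *
cyl(.515,.295,.0325,.012,.045); cyl(.428,.381,.0295,.02,.07); cyl(.309,.260,.0285,.01,.03)"
```

```text
cyl 269 [0.5195 0.2989] 0.0019
cyl 350 [0.4327 0.3841] 0.0021
cyl 142 [0.3119 0.2646] 0.0018
```

Allowing for the side camera's 4 mm bias, the white jar hasn't moved. I go and grasp it.

```bash
echo '[{"x":-0.04, "y":-0.01}, {"x":-0.08, "y":-0.02}, {"x":-0.12, "y":-0.03}, {"x":-0.16, "y":-0.04}, {"x":-0.2, "y":-0.055}, {"x":-0.23, "y":-0.068}, {"x":-0.248, "y":-0.068, "z":0.02}, {"x":-0.248, "y":-0.068, "z":0.05}, {"x":-0.248, "y":-0.068, "z":0.08}, {"x":-0.248, "y":-0.068, "z":0.08}]' | python3 drive.py; python3 -c "
from h import *
tool([.515,.295,-.015],-90)"
```

```text
time_s: 30.72
tcp_pos: [0.5107, 0.2984, 0.0754]
eef_rot: [179.6, -0.4, -89.6]
contact_force: [-1.0, -0.7, -0.5]
gripper_width: 0.0876
gripper_force: 0.0
shift [ 0.0029 -0.005   0.0903] turn [ 0.44 -0.36  0.44]
```

```bash
echo '[{"z":0.02}, {"z":0.05}, {"z":0.075}, {"z":0.09}, {"z":0.095}, {"z":0.095}]' | python3 drive.py; echo '[{}, {}, {}, {}, {}, {}, {}]' | python3 drive.py 0.0 45; echo '[{"z":-0.01}, {"z":-0.03}, {"z":-0.06}, {"z":-0.1}, {"z":-0.13}, {"z":-0.13}]' | python3 drive.py; python3 -c "
from h import *
c,s=np.cos(np.radians(3.35)),np.sin(np.radians(3.35))
for x,y in((5,-62),(5,62)):print(.515+(x*c-y*s)/1e3,-.020+(x*s+y*c)/1e3)
tool([.515,.295,.12],-90)
c=r.capture('side'); P=cloud(c).reshape(-1,3); m=(abs(P[:,0]-.515)<.025)&(P[:,1]<.3)&(P[:,1]>.25)&(P[:,2]>.08)&(P[:,2]<.2)
q=P[m]; print(len(q)); print(np.histogram(q[:,2],12))"
```

```text
time_s: 31.22
tcp_pos: [0.5144, 0.2996, -0.0135]
eef_rot: [179.9, -0.1, -89.6]
contact_force: [-0.0, 0.6, -0.3]
gripper_width: 0.0873
gripper_force: 0.0
time_s: 31.8
tcp_pos: [0.5156, 0.3, -0.012]
eef_rot: [-179.9, 0.1, -89.6]
contact_force: [-0.6, 0.5, 7.6]
gripper_width: 0.0639
gripper_force: 45.0
time_s: 32.3
tcp_pos: [0.5177, 0.3015, 0.1244]
eef_rot: [-179.5, 0.4, -89.6]
contact_force: [1.2, 1.1, -0.4]
gripper_width: 0.064
gripper_force: 45.0
0.5236144398080812 -0.08160187843558786
0.5163684722158186 0.04218623066077033
shift [0.0065 0.0028 0.0043] turn [-0.47  0.37  0.42]
483
(array([29, 39, 36, 37, 38, 33, 41, 42, 42, 29, 38, 79]), array([0.13271079, 0.13781609, 0.14292138, 0.14802668, 0.15313198,
       0.15823728, 0.16334257, 0.16844787, 0.17355317, 0.17865847,
       0.18376377, 0.18886906, 0.19397436]))
```

```bash
echo '[{"x":0.03}, {"x":0.065}, {"x":0.1, "az":-1}, {"x":0.135, "az":-2}, {"x":0.17, "az":-3}, {"x":0.205, "az":-3}, {"x":0.24, "az":-3}, {"x":0.275, "az":-3}, {"x":0.31, "y":-0.004, "az":-3}, {"x":0.345, "y":-0.008, "az":-3}, {"x":0.37, "y":-0.008, "az":-3}, {"x":0.376, "y":-0.008, "az":-3}]' | python3 drive.py; python3 -c "
from h import *
tool([.5236,-.077,.038],-86.65); cyl(.524,-.075,.0325,.142,.165,.05)"
```

```text
time_s: 33.35
tcp_pos: [0.5234, -0.08, 0.1156]
eef_rot: [179.8, -0.0, -86.8]
contact_force: [-0.2, 0.5, -1.6]
gripper_width: 0.0639
gripper_force: 45.0
shift [-0.003  -0.0006  0.0776] turn [ 0.16 -0.01 -0.17]
cyl 554 [ 0.5258 -0.0817] 0.0034
```

```bash
echo '[{"z":0.02}, {"z":0.04}, {"z":0.06}, {"z":0.07}, {"z":0.075}, {"z":0.077}, {"z":0.077}]' | python3 drive.py; echo '[{}, {}, {}, {}, {}]' | python3 drive.py 0.078; echo '[{"z":-0.02}, {"z":-0.05}, {"z":-0.09}, {"z":-0.1}, {"z":-0.1}]' | python3 drive.py; python3 -c "
from h import *
cyl(.524,-.075,.0325,.085,.1,.05); cyl(.428,.381,.0295,.02,.07);tool([.428,.381,.12],-90)"
```

```text
time_s: 33.98
tcp_pos: [0.5251, -0.0764, 0.0397]
eef_rot: [180.0, -0.0, -86.6]
contact_force: [-0.3, -0.7, -0.3]
gripper_width: 0.064
gripper_force: 45.0
time_s: 34.4
tcp_pos: [0.5253, -0.0767, 0.0402]
eef_rot: [-179.9, 0.0, -86.6]
contact_force: [-0.5, -0.1, 0.1]
gripper_width: 0.0776
gripper_force: 0.0
time_s: 34.82
tcp_pos: [0.5277, -0.0766, 0.144]
eef_rot: [-179.6, 0.0, -86.6]
contact_force: [-0.2, -0.4, -0.7]
gripper_width: 0.078
gripper_force: 0.0
cyl 212 [ 0.5277 -0.0756] 0.0014
cyl 318 [0.4327 0.3836] 0.0021
shift [-0.4625  0.0704  0.0204] turn [-0.1   0.03  3.35]
```

```bash
echo '[{"x":-0.03}, {"x":-0.07}, {"x":-0.11, "y":0.01}, {"x":-0.15, "y":0.02}, {"x":-0.19, "y":0.03}, {"x":-0.23, "y":0.04}, {"x":-0.27, "y":0.05}, {"x":-0.31, "y":0.06, "az":1}, {"x":-0.35, "y":0.07, "az":2}, {"x":-0.39, "y":0.07, "az":3}, {"x":-0.43, "y":0.07, "az":3}, {"x":-0.463, "y":0.07, "az":3}]' | python3 drive.py 0.088; echo '[{}, {"z":0.03}, {"z":0.03}, {"z":0.03}]' | python3 drive.py; python3 -c "
from h import *
tool([.428,.381,.003],-90)"
```

```text
time_s: 35.92
tcp_pos: [0.4269, 0.3835, 0.1384]
eef_rot: [180.0, -0.1, -89.6]
contact_force: [1.4, -0.0, 1.1]
gripper_width: 0.0877
gripper_force: 0.0
time_s: 36.25
tcp_pos: [0.4269, 0.3797, 0.1075]
eef_rot: [179.8, -0.3, -89.6]
contact_force: [-0.4, -0.5, -0.1]
gripper_width: 0.0876
gripper_force: 0.0
shift [-0.0018 -0.0014  0.1045] turn [ 0.17 -0.27  0.36]
```

```bash
echo '[{"z":0.03}, {"z":0.06}, {"z":0.085}, {"z":0.1}, {"z":0.105}, {"z":0.105}]' | python3 drive.py; echo '[{}, {}, {}, {}, {}, {}, {}, {}]' | python3 drive.py 0.0 45; echo '[{"z":-0.01}, {"z":-0.03}, {"z":-0.06}, {"z":-0.1}, {"z":-0.13}, {"z":-0.13}, {"z":-0.13}]' | python3 drive.py; python3 -c "
from h import *
tool([.5164,.0422,.12],-86.65); cyl(.43,.38,.0295,.155,.17,.05)"
```

```text
time_s: 36.75
tcp_pos: [0.4281, 0.3806, 0.0042]
eef_rot: [180.0, -0.1, -89.7]
contact_force: [0.6, 0.3, -0.1]
gripper_width: 0.0874
gripper_force: 0.0
time_s: 37.42
tcp_pos: [0.4288, 0.3822, 0.0057]
eef_rot: [-179.9, 0.1, -89.6]
contact_force: [2.9, -0.5, 6.3]
gripper_width: 0.0579
gripper_force: 45.0
time_s: 38.0
tcp_pos: [0.428, 0.382, 0.1366]
eef_rot: [-179.9, 0.2, -89.7]
contact_force: [0.4, -0.6, -4.0]
gripper_width: 0.0578
gripper_force: 45.0
shift [ 0.3404 -0.0863  0.0156] turn [-0.07  0.18 -3.  ]
cyl 132 [0.4314 0.3823] 0.0028
```

```bash
echo '[{"x":0.02, "y":-0.02}, {"x":0.05, "y":-0.045}, {"x":0.08, "y":-0.07, "az":-1}, {"x":0.115, "y":-0.086, "az":-2}, {"x":0.15, "y":-0.086, "az":-3}, {"x":0.185, "y":-0.086, "az":-3}, {"x":0.22, "y":-0.086, "az":-3}, {"x":0.255, "y":-0.086, "az":-3}, {"x":0.29, "y":-0.086, "az":-3}, {"x":0.32, "y":-0.086, "az":-3}, {"x":0.34, "y":-0.086, "az":-3}, {"x":0.34, "y":-0.086, "az":-3}]' | python3 drive.py; python3 -c "
from h import *
tool([.5164,.0422,.057],-86.65); cyl(.517,.042,.0295,.15,.17,.05)"
```

```text
time_s: 39.05
tcp_pos: [0.5137, 0.0382, 0.1325]
eef_rot: [179.7, -0.1, -86.8]
contact_force: [-0.5, 0.2, -4.3]
gripper_width: 0.0577
gripper_force: 45.0
shift [-0.004  -0.0034  0.0754] turn [ 0.29 -0.09 -0.18]
cyl 294 [0.5162 0.0393] 0.0028
```

```bash
echo '[{"z":0.02}, {"z":0.04}, {"z":0.06}, {"z":0.07}, {"z":0.076}, {"z":0.078}, {"z":0.078}]' | python3 drive.py; echo '[{}, {}, {}, {}, {}]' | python3 drive.py 0.074; echo '[{"z":-0.02}, {"z":-0.05}, {"z":-0.09}, {"z":-0.12}, {"z":-0.12}]' | python3 drive.py; python3 - <<'E'
from h import *
cyl(.516,.04,.0295,.085,.125,.05); cyl(.524,-.078,.0325,.085,.1,.05)
c=r.capture("top"); P=cloud(c); z=cv2.medianBlur(P[...,2].astype(np.float32),5)
blob(P,c,box((z>.008)&(z<.03),520,130,600,310),.019,'bar')
tool([.424,-.3965,.12],-180)
E
```

```text
time_s: 39.68
tcp_pos: [0.5156, 0.042, 0.0564]
eef_rot: [179.9, -0.0, -86.6]
contact_force: [-0.0, -0.6, -3.7]
gripper_width: 0.0578
gripper_force: 45.0
time_s: 40.1
tcp_pos: [0.5165, 0.0421, 0.0571]
eef_rot: [-180.0, 0.0, -86.6]
contact_force: [-0.5, -0.1, -0.7]
gripper_width: 0.074
gripper_force: 0.0
time_s: 40.52
tcp_pos: [0.52, 0.0427, 0.1837]
eef_rot: [-179.4, 0.1, -86.6]
contact_force: [1.5, 0.1, 1.0]
gripper_width: 0.0742
gripper_force: 0.0
cyl 444 [0.5182 0.0446] 0.0014
cyl 203 [ 0.5271 -0.0757] 0.0014
bar 1200 [ 4.237e+02 -3.944e+02  3.014e+02  2.400e+01  4.000e-01]
shift [0.4324 0.1175 0.0565] turn [0.000e+00 7.000e-02 9.334e+01]
```

Both jars stand upright on the board. Now back to fetch the bar.

```bash
echo '[{"x":0.03, "y":0.01, "az":7}, {"x":0.065, "y":0.02, "az":14}, {"x":0.1, "y":0.03, "az":21}, {"x":0.135, "y":0.04, "az":28}, {"x":0.17, "y":0.05, "az":35}, {"x":0.205, "y":0.06, "az":42}, {"x":0.24, "y":0.07, "az":49}, {"x":0.275, "y":0.08, "az":56}, {"x":0.31, "y":0.09, "az":63}, {"x":0.345, "y":0.1, "az":70}, {"x":0.38, "y":0.11, "az":77}, {"x":0.41, "y":0.117, "az":84}]' | python3 drive.py 0.06; echo '[{"y":0.01, "az":5}, {"y":0.02, "z":0.02, "az":9}, {"y":0.02, "z":0.05, "az":9}, {"y":0.02, "z":0.05, "az":9}, {"y":0.02, "z":0.05, "az":9}]' | python3 drive.py; python3 - <<'E'
from h import *
c=r.capture("side"); P=cloud(c)
m=(P[...,2]>.012)&(P[...,2]<.024)&(P[...,1]<-.36)&(P[...,1]>-.46)&(P[...,0]>.25)&(P[...,0]<.6)
m=cv2.morphologyEx(m.astype(np.uint8),cv2.MORPH_OPEN,np.ones((2,2)))
v,u=np.nonzero(m); print(len(v),rect(P[v,u,:2]))
q=P[v,u]; print(np.percentile(q[:,0],[1,99]))
t=q[(abs(q[:,2]-.019)<.003)]; print(np.polyfit(t[:,0]-.424,t[:,1],1))
tool([.424,-.3955,-.022],-180)
E
```

```text
time_s: 41.67
tcp_pos: [0.4216, -0.3759, 0.1751]
eef_rot: [179.9, -0.1, -171.0]
contact_force: [0.6, -0.4, 0.7]
gripper_width: 0.0598
gripper_force: 0.0
time_s: 42.08
tcp_pos: [0.4184, -0.354, 0.1248]
eef_rot: [179.9, -0.3, -179.6]
contact_force: [0.5, -0.8, 1.5]
gripper_width: 0.06
gripper_force: 0.0
1667 [ 430.5 -697.7  677.1  304.4   89.9]
[0.28028814 0.57697589]
[ 0.00611026 -0.39550677]
shift [-0.0043 -0.041   0.1484] turn [ 0.02 -0.13  0.41]
```

```bash
echo '[{"x":-0.006, "y":-0.03}, {"x":-0.006, "y":-0.0415, "z":0.03}, {"x":-0.006, "y":-0.0415, "z":0.07}, {"x":-0.006, "y":-0.0415, "z":0.1}, {"x":-0.006, "y":-0.0415, "z":0.13}, {"x":-0.006, "y":-0.0415, "z":0.145}, {"x":-0.006, "y":-0.0415, "z":0.145}]' | python3 drive.py; python3 -c "
from h import *
tool([.4245,-.3955,-.025],-180)"
```

```text
time_s: 42.72
tcp_pos: [0.4251, -0.3953, -0.0208]
eef_rot: [179.9, -0.2, -179.6]
contact_force: [-0.8, 0.8, 1.1]
gripper_width: 0.0603
gripper_force: 0.0
shift [ 0.0006 -0.0002  0.0042] turn [ 0.12 -0.24  0.37]
```

```bash
echo '[{"z":0.002}, {"z":0.004}, {"z":0.004}]' | python3 drive.py; echo '[{}, {}, {}, {}, {}, {}, {}, {}, {}, {}]' | python3 drive.py 0.0 60;  echo '[{"z":-0.01}, {"z":-0.03}, {"z":-0.06}, {"z":-0.1}, {"z":-0.14}, {"z":-0.18}, {"z":-0.2}, {"z":-0.2}]' | python3 drive.py; python3 - <<'E'
from h import *
c=r.capture("side"); P=cloud(c); Z=r.get_state()['tcp_pos'][2]
m=(abs(P[...,2]-.22)<.04)&(abs(P[...,1]+.40)<.025)&(abs(P[...,0]-.425)<.2)
q=P[m]; q=q[(abs(q[:,0]-.425)>.06)]
print(Z,len(q),np.percentile(q[:,0],[1,99]),np.polyfit(q[:,0]-.424,q[:,1],1),np.polyfit(q[:,0]-.424,q[:,2],1))
tool([.459,-.0235,.17],-86.65)
E
```

```text
time_s: 42.97
tcp_pos: [0.4277, -0.3966, -0.0207]
eef_rot: [-179.9, 0.1, -179.6]
contact_force: [0.3, 0.8, 0.0]
gripper_width: 0.0601
gripper_force: 0.0
time_s: 43.8
tcp_pos: [0.4262, -0.3957, -0.0224]
eef_rot: [180.0, -0.0, -179.6]
contact_force: [0.4, 2.8, 1.9]
gripper_width: 0.0132
gripper_force: 60.0
time_s: 44.47
tcp_pos: [0.4287, -0.3979, 0.1845]
eef_rot: [-179.7, 0.5, -179.6]
contact_force: [1.7, -0.1, -1.5]
gripper_width: 0.0131
gripper_force: 60.0
0.18124787537943188 1887 [0.2808785  0.57868577] [ 0.00658606 -0.40321246] [0.00775993 0.21943369]
shift [-0.0337  0.3732  0.0103] turn [ -0.38   0.1  -92.99]
```

```bash
echo '[{"y":0.03, "az":-7}, {"y":0.065, "az":-14}, {"y":0.1, "az":-21}, {"y":0.135, "az":-28}, {"x":-0.01, "y":0.17, "az":-35}, {"x":-0.01, "y":0.205, "az":-42}, {"x":-0.02, "y":0.24, "az":-49}, {"x":-0.02, "y":0.275, "az":-56}, {"x":-0.03, "y":0.31, "az":-63}, {"x":-0.034, "y":0.345, "az":-70}, {"x":-0.034, "y":0.365, "az":-77}, {"x":-0.034, "y":0.373, "az":-84}]' | python3 drive.py; echo '[{"az":-5}, {"az":-9}, {"az":-9}, {"az":-9}]' | python3 drive.py; python3 - <<'E'
from h import *
tool([.4598,-.0235,.125],-86.65)
c=r.capture("top"); P=cloud(c)
for h in (.2,.21,.22):
  m=(abs(P[...,2]-h)<.03)&(abs(P[...,0]-.459)<.04)&(P[...,1]>-.2)&(P[...,1]<.15)
q=P[m]; q=q[abs(q[:,1]+.023)>.06]; print(len(q),np.percentile(q[:,1],[1,99]),np.polyfit(q[:,1]+.0235,q[:,0],1) if len(q)>50 else '')
c=r.capture("side"); P=cloud(c); f=c['frame'].astype(int)
m=(abs(P[...,2]-.21)<.03)&(abs(P[...,0]-.459)<.025)&(P[...,1]<-.07)&(P[...,1]>-.2)
q=P[m]; print(len(q),q.mean(0),np.percentile(q[:,1],[2,98]),np.percentile(q[:,2],[2,98]),np.percentile(q[:,0],[2,98]))
E
```

```text
time_s: 45.52
tcp_pos: [0.4572, -0.0205, 0.1766]
eef_rot: [179.9, -0.0, -95.2]
contact_force: [-0.4, -0.0, -1.9]
gripper_width: 0.0131
gripper_force: 60.0
time_s: 45.85
tcp_pos: [0.4573, -0.0229, 0.1768]
eef_rot: [179.9, -0.0, -86.8]
contact_force: [-0.4, -0.7, -3.1]
gripper_width: 0.0133
gripper_force: 60.0
shift [ 0.0007 -0.0026  0.0518] turn [ 0.1  -0.02 -0.13]
496 [-0.17543336  0.03820069] [-0.05592012  0.45467891]
316 [ 0.46610374 -0.147667    0.21268114] [-0.17661759 -0.07405275] [0.19841422 0.22090336] [0.45601192 0.4789139 ]
```

```bash
echo '[{"x":-0.003, "y":-0.002, "z":0.02}, {"x":-0.003, "y":-0.002, "z":0.04}, {"x":-0.003, "y":-0.002, "z":0.06}, {"x":-0.003, "y":-0.002, "z":0.07}, {"x":-0.003, "y":-0.002, "z":0.07}, {"x":-0.003, "y":-0.002, "z":0.07}]' | python3 drive.py; python3 - <<'E'
from h import *
tool([.4598,-.021,.0656],-86.65)
c=r.capture("side"); P=cloud(c); f=c['frame']
cv2.imwrite("pics/s12.png",cv2.resize(f[170:350,240:420,::-1],None,fx=3.3,fy=3.3))
E
```

```text
time_s: 46.45
tcp_pos: [0.4596, -0.0201, 0.1074]
eef_rot: [179.9, -0.0, -86.7]
contact_force: [0.8, -0.5, -1.3]
gripper_width: 0.013
gripper_force: 60.0
shift [ 0.0009 -0.0002  0.0419] turn [ 0.07 -0.04 -0.07]
```

View pics/s12.png

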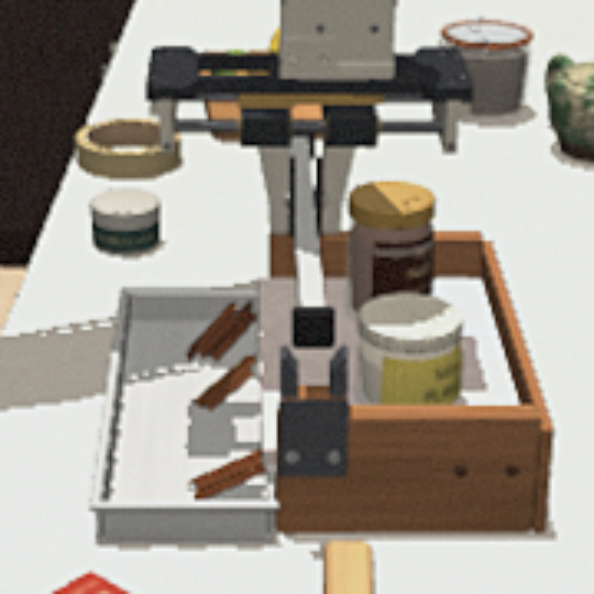

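The cap at (313,327) is centred over the right saddle at (313,375), and both jars are upright. I lower the bar.

```bash
echo '[{"z":0.01}, {"z":0.02}, {"z":0.028}, {"z":0.034}, {"z":0.039}, {"z":0.039}, {"z":0.039}]' | python3 drive.py; python3 - <<'E'
from h import *
c=r.capture("side"); P=cloud(c)
m=(abs(P[...,2]-.107)<.03)&(abs(P[...,0]-.463)<.025)&(P[...,1]<-.163)&(P[...,1]>-.2)
q=P[m]; print(len(q),np.percentile(q,[3,97],axis=0).round(4))
tool([.4598,-.021,.0656],-86.65)
E
```

```text
time_s: 47.08
tcp_pos: [0.46, -0.0197, 0.0688]
eef_rot: [180.0, -0.0, -86.6]
contact_force: [0.4, 0.4, -1.4]
gripper_width: 0.0133
gripper_force: 60.0
163 [[ 0.4596 -0.1732  0.0893]
 [ 0.4818 -0.1655  0.113 ]]
shift [0.0014 0.0004 0.0034] turn [-0.02 -0.    0.01]
```

```bash
echo '[{"z":0.002}, {"z":0.004}, {"z":0.004}]' | python3 drive.py; echo '[{}, {}, {}, {}, {}, {}]' | python3 drive.py 0.035;  echo '[{"z":-0.02}, {"z":-0.05}, {"z":-0.09}, {"z":-0.13}, {"x":-0.02, "z":-0.15}, {"x":-0.06, "z":-0.15}, {"x":-0.1, "z":-0.15}, {"x":-0.14, "z":-0.15}, {"x":-0.18, "z":-0.15}, {"x":-0.22, "z":-0.15}, {"x":-0.26, "z":-0.15}, {"x":-0.3, "z":-0.15}]' | python3 drive.py; python3 - <<'E'
from h import *
for n in("top","side"):
  c=r.capture(n); P=cloud(c); z=cv2.medianBlur(P[...,2].astype(np.float32),3)
  d=P[...,:2]-[.4591,-.0233]; a=np.radians(3.35); Y=-d[...,0]*np.sin(a)+d[...,1]*np.cos(a); X=d[...,0]*np.cos(a)+d[...,1]*np.sin(a)
  for lab,w in(('right',(Y<-.137)&(Y>-.165)),('left',(Y>.137)&(Y<.165)),('mid',abs(Y)<.1)):
    m=w&(abs(X)<.025)&(z>.085)&(z<.16); print(n,lab,m.sum(),'X',np.percentile(X[m],[3,97]).round(4) if m.any() else'','Y',np.percentile(Y[m],[3,97]).round(4) if m.any() else'','z',np.percentile(z[m],[3,50,97]).round(4) if m.any() else '')
  if n=='top':
    blob(P,c,box((z>.035),465,175,540,215),.056,'scr'); blob(P,c,box((z>.008),460,245,505,290),.016,'match')
cyl(.516,.04,.0295,.095,.125,.05); cyl(.524,-.078,.0325,.085,.1,.05); cyl(.309,.260,.0285,.01,.03)
E
```

```text
time_s: 47.38
tcp_pos: [0.4604, -0.0195, 0.0656]
eef_rot: [-179.9, 0.0, -86.6]
contact_force: [-2.9, 0.3, 8.4]
gripper_width: 0.0132
gripper_force: 60.0
time_s: 47.88
tcp_pos: [0.4599, -0.0197, 0.0646]
eef_rot: [180.0, -0.0, -86.6]
contact_force: [0.3, -0.3, -0.2]
gripper_width: 0.0348
gripper_force: 0.0
time_s: 48.88
tcp_pos: [0.4416, 0.2818, 0.2148]
eef_rot: [-180.0, 0.0, -86.6]
contact_force: [1.0, -1.4, 0.1]
gripper_width: 0.0348
gripper_force: 0.0
top right 86 X [-0.0118  0.0097] Y [-0.15   -0.1385] z [0.0953 0.1109 0.1149]
top left 80 X [-0.0122  0.0143] Y [0.1375 0.1497] z [0.0908 0.1106 0.1133]
top mid 770 X [-0.0073  0.0062] Y [-0.0931  0.0936] z [0.0983 0.1076 0.1094]
scr 728 [ 4.868e+02 -2.978e+02  2.760e+01  1.123e+02  3.000e-01]
match 481 [ 342.1 -256.7   57.2   38.4   50.8]
side right 165 X [-0.0081  0.0142] Y [-0.1505 -0.1403] z [0.0875 0.1006 0.1092]
side left 54 X [-0.0096  0.0148] Y [0.1388 0.15  ] z [0.0973 0.1065 0.1091]
side mid 294 X [-0.0038  0.0098] Y [-0.0968  0.0906] z [0.0974 0.104  0.1049]
cyl 336 [0.518  0.0448] 0.002
cyl 215 [ 0.5275 -0.0758] 0.0015
cyl 141 [0.3124 0.2648] 0.0017
```

The bar is home, with its top at 107 mm and both caps level. The jars, scraper, tin and matchbox are where they should be, so I hand the job in.

```bash
python3 -c "
from plant import r
print(r.close_job())"
```

```text
the job is handed in; nothing more can be done
None
```

I handed the job in at about 49 s, with no verdict shown: all four shards are in the crumb tray (leaning on its rear wall), both jars stand upright on the shelf, the bar is home in both saddles, the scraper is on the worktop beside the shelf, and the tin and matchbox are where they were; the scraper caught the right cheek once at 36 N, so I regripped it.

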